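# Crack the release valve and let the bench lift down slowly

## Task

The table of the small hydraulic bench lift is up with a tool case on it. Set the loose T-handled key fully down on the lift's square release valve without leaning on it, and turn it anticlockwise only as far as needed for the table to sink slowly, never faster than about 2 cm a second, until it is fully home on its stops with the case still lying on it. Then let go and leave the key on the valve; do not push the table or the case by hand, and leave the jar, the pliers and the wood offcut where they are.

Things in the scene. Friction and masses are not known exactly. Their poses are not given: they have to be found in the camera images.
- lift: Fixed bench lift on a dark steel base plate 140 x 340 x 12 mm (its x, y, z); origin at the centre of the plate's underside on the bench. The grey jack cylinder with the table stands at its y = +90 mm, the grey valve block (56 x 50 mm, top 46 mm up) at its y = -110 mm; a steel pipe joins them.
- valve_seat (a point): On the vertical axis of the release valve, at the top of the round gland, 52 mm above the bench. The square steel stem stands up from here: 12 x 12 mm, 18 mm tall, with a round pilot nose 9 mm across and 5 mm tall on it. The point does not turn with the stem, whose angle is not measured: hard shut, its flats lie along the lift's x and y; at the start it stands 0 to 0.45 rad anticlockwise of that.
- stem_top (a point): Top of the square stem, 18 mm above valve_seat (fixed, does not turn). Anticlockwise from above opens, up to 1.45 rad from hard shut. The stem is stiff (0.05 to 0.15 N m) and stays where it is left. The table begins to sink at 0.65 to 1.25 rad from hard shut, depending on the load; each further 0.1 rad adds about 20 mm/s, after half a second of lag. Turning back clockwise slows and stops it.
- table: Steel table of the lift, 190 x 100 x 12 mm (x, y, z), origin at the centre of its underside, on the ram axis. It slides straight up and down: the underside is 108 mm above the bench when fully home on the four rubber-capped stop posts, 163 mm at the start.
- key: Loose dark steel key, upright on the bench, 80 mm tall, 0.14 kg; origin at the centre of its lower end, z up. Lower 30 mm: square socket 26 x 26 mm outside; its square hole, 14 mm wide, 22 mm deep, opens down, flats along the key's x and y. It fits the stem in every quarter turn with 0.2 rad play each way. Fully down, its origin is at valve_seat; riding on an unaligned stem 18 mm higher.
- key_handle (a point): Centre of the key's flat cross handle, 67 mm above the key's origin. The handle is 66 mm long (key's x), 12 mm thick (key's y, to be pinched) and 26 mm tall (54 to 80 mm above the origin); below it a round shank 11 mm across.
- case: Closed flat blue tool case 170 x 90 x 35 mm lying on the table, its long side along the table's; origin at the centre of its underside, 0.2 to 1 kg.
- screw_jar: Bystander: glass jar of screws, 61 mm across, 85 mm tall; origin at the centre of its underside.
- pliers: Bystander: pliers lying flat, 57 x 183 x 14 mm; origin at the centre of the underside.
- offcut: Bystander: wood offcut 42 x 130 x 38 mm; origin at the centre of its underside.
Mind the look-alikes: they are no part of the job. Several things have the shape of the key; the one meant has the colours described above.

How it is judged (in metres and radians):
On the way, in this order (a step that is already met when the one before it is completed fails the run):
1. the key is fully down on the square valve stem while the table is still up (z of key in the frame of valve_seat below 0.006 m and horizontal distance between key and valve_seat below 0.005 m and z of table in the frame of lift above 0.138 m), for 0.2 s.
2. the table is sinking with the key still on the stem (linear speed of table above 0.003 m/s and horizontal distance between key and valve_seat below 0.006 m), for 0.2 s.
At the end, for the whole second after the job is handed in: The table is fully home (within 2 mm), the case lies flat on it within 25 mm of its middle and at rest, and the key, let go, stands at rest and upright on the valve stem (within 10 mm of fully down) (z of table in the frame of lift below 0.11 m and z of key in the frame of valve_seat below 0.01 m and horizontal distance between key and valve_seat below 0.006 m and angle between key's own z axis and vertical below 0.2 rad and linear speed of each of key, case below 0.01 m/s and z of case in the frame of table above 0.009 m and horizontal distance between case and table below 0.025 m and angle between case's own z axis and vertical below 0.1 rad); the robot touches nothing.
It fails at once if the table sinks faster than 30 mm/s (linear speed of table above 0.03 m/s).
It fails at once if the key is pressed on the lift with more than 40 N (contact force between key and lift above 40 N).
It fails at once if the robot or the key pushes the table (contact force between any of the arm, the fingers, key and table above 2 N).
It fails at once if the robot pushes the case (contact force between any of the arm, the fingers, key and case above 2 N).
It fails at once if a bystander is moved by more than 30 mm (distance of any of screw_jar, pliers, offcut from where it was at the start of the episode above 0.03 m).
It also fails if it takes over 67 s, if anything falls off the work surface, if the arm or the gripper's body presses on something with over 40 N, if the wrist force passes 120 N, or if a joint passes its speed limit or range.

## Robot

A 7-joint arm with a two-finger parallel gripper is mounted at the origin on a cart in front of the work surface, level with it; the furniture and walls round the work are solid. World frame = base frame: x ahead of the robot, y to its left, z up, the work surface at z = 0. Lengths are in mm, angles in rad, forces in N, time in s.
With the tool pointing down it reaches from about 400 to 850 mm from the base axis. Payload 4.5 kg.
Tool frame: the origin (TCP) lies midway between the tips of the shut fingers; the grasp point (between the pads) lies 19 mm behind it; z points along the fingers, y is the direction in which the jaws open and shut (so a half turn about z gives the same grasp; the last joint's range is limited). The gripper opens to 88 mm and grips with 3 to 60 N. Pads are 18 mm wide; open, the fingers measure 123 mm over their backs; the gripper's body (75 mm by 187 mm) begins 45 mm behind the grasp point.
Start: joints at [-1.297, 0.689, -0.195, 1.565, 0.157, 0.902, -0.215], TCP at [148.421, 607.145, 238.743] pointing down, gripper open.
Joint ranges: [-3.01, 3.01], [-0.46, 2.08], [-1.47, 1.51], [0.13, 2.56], [-1, 4.14], [0.04, 2.09], [-2.66, 2.66]. Speed limits (rad/s): [2.57, 2.57, 3.14, 3.14, 3.14, 3.14, 3.14].

## Interface

Orientations are given as a unit quaternion [x, y, z, w].
In Python, from cell import get_state, camera, job_done gives the robot as it stands.
- The arm moves only by the tool jog_arm, never from a script. Its argument "plan" is a list of rows, each a list of 7 numbers: the turn, a rotation vector about the tool's x, y, z in units of 6 degrees (1.0 is 6 degrees), then the shift along the tool's x, y, z in units of 30 mm (1.0 is 30 mm), then the opening, from 0 (shut) to 1 (fully open). A call has 1 to 5 rows; each row is the pose to reach, as a shift and turn from the pose commanded when the call began, along the tool's axes at that moment; what a row does not reach only later rows make up. A row lasts 1/8 s, in which the tool goes at most 62.5 mm and 10.7 degrees, less where a joint would pass 70% of its speed; a pose out of reach is approached as far as the arm can. A call with a gripper value outside its range is refused whole. The fingers move at their own pace and stop on an object; "newtons" is the grip in N (left out, the last holds). Time passes only in rows, so rows that repeat a pose let the fingers close. It gives the time, the measured TCP pose, the force and the opening at its end, in the units of the state.
- get_state(): the state, without advancing time (a new reading comes with each control period).
- camera(name): name is "side" or "top"; returns a dict with "color" (420x560x3 uint8, red, green, blue), "depth" (420x560 float32, mm along the optical axis (not along the pixel's ray), 0 where there is no reading), "intrinsics" (3x3 intrinsics, pixels), "k1" (the pictures are not rectified: a ray, as slopes to the right and down, at radius r is drawn at 1 + k1 r^2 times it, then the intrinsics apply), "eye" and "rotation" of the camera in the world. Camera axes: x right, y down, z forward; pixel columns grow to the right and rows downward; lengths in mm; the calibration is good to about 2 mm. A picture is of the moment at which its call begins.
- job_done(): hands the job in, once; it reports no verdict.
The state is a dict: "time_s": time; "joints": joint angles; "joint_vel": joint speeds; "tau": joint torques, N m; "ee_pos": TCP position; "tool_rot": TCP orientation; "contact_force": force on the tool from outside, world axes, zero at the start; "wrist_torque": the same for the moment, N m; "opening": finger opening in mm.
Only numpy, scipy, OpenCV 4.12 (cv2) and the standard library are available. Lean on these libraries where they do the work, as an engineer would, in place of code of your own. Each camera call takes 0.05 s, during which the arm holds its last target.

## Working session

There is one attempt and no reset: what is moved stays moved. The work goes in short steps, Python scripts to look and compute and a tool call to move; the robot and the scene stay as the last step left them, time stands still between calls to the robot, and variables do not carry over. Pictures are saved under pics/ and viewed, and the job is handed in when it is done.

Besides the shell and the picture viewer there is one more tool, called after "Call:" as a command line: name --pt "numbers of a row" for each row, then --argument value for the rest. jog_arm: Moves the arm, as the interface text tells. Its arguments: {"type":"object","properties":{"plan":{"type":"array","items":{"type":"array","items":{"type":"number"}}},"newtons":{"type":"number"}},"required":["plan"]}

```bash
mkdir -p pics; ls; cat > h.py <<'E'
import numpy as np,cv2
from cell import get_state,camera,job_done
def snap(name,fn=None):
    c=camera(name)
    if fn: cv2.imwrite('pics/'+fn,c['color'][:,:,::-1])
    np.savez('pics/'+name+'.npz',**{k:np.array(v) for k,v in c.items()})
    return c
def pts(c):
    K=np.array(c['intrinsics']);k1=float(c['k1']);d=np.array(c['depth'])
    v,u=np.mgrid[0:d.shape[0],0:d.shape[1]]
    p=np.stack([u.ravel(),v.ravel()],1).astype(np.float64).reshape(-1,1,2)
    n=cv2.undistortPoints(p,K,np.array([k1,0,0,0.])).reshape(d.shape+(2,))
    P=np.dstack([n[...,0]*d,n[...,1]*d,d])
    W=P@np.array(c['rotation']).T+np.array(c['eye'])
    W[d==0]=np.nan
    return W
E
python3 - <<'E'
from h import *
s=get_state();print(s)
for n in('side','top'):
    c=snap(n,n+'0.png');print(n,c['intrinsics'],c['k1'],c['eye'],c['rotation'])
E
```

```text
pics
{'time_s': 0.0, 'joints': array([-1.29714316,  0.69001307, -0.19451057,  1.56634272,  0.15732288,
        0.90248893, -0.21510088]), 'joint_vel': array([-0.00073972,  0.00138488, -0.00060076, -0.00010606,  0.00149006,
        0.00174324,  0.00160719]), 'tau': array([-8.20214791e-05, -5.27553070e+01, -1.26661051e+00, -1.53419030e+01,
       -5.25708112e-02,  6.73777584e-03,  1.88115719e-04]), 'ee_pos': array([148.37985059, 606.47995097, 237.89214698]), 'tool_rot': array([ 1.19592144e-01,  9.92822671e-01, -9.28297933e-04, -3.61080477e-05]), 'contact_force': array([-0.2001031 ,  0.66821442,  0.3838727 ]), 'wrist_torque': array([-0.00437754, -0.05886256,  0.06904022]), 'opening': 88.40671003945988}
side [[456.40015182   0.         281.4867016 ]
 [  0.         456.40015182 209.19778716]
 [  0.           0.           1.        ]] -0.10469480665124696 [  358.5748728  -1120.38043241   546.42518781] [ 0.82571279 -0.04600574  0.04307311 -0.56055915]
top [[496.29973768   0.         279.02471269]
 [  0.         496.29973768 207.07626596]
 [  0.           0.           1.        ]] -0.15582591426011433 [ 371.78604986  -91.95563989 1289.54187538] [-0.69643321  0.71581311 -0.03299136  0.03878083]
```

```bash
sed -i "s/np.array(c\['rotation'\]).T/Rotation.from_quat(c['rotation']).as_matrix().T/; 1a from scipy.spatial.transform import Rotation" h.py
```

```text
(no output)
```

View pics/side0.png

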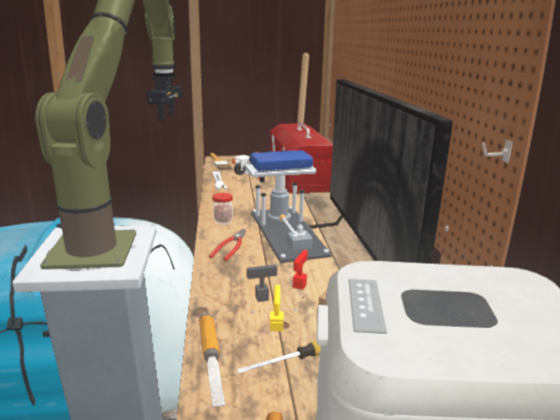

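View pics/top0.png

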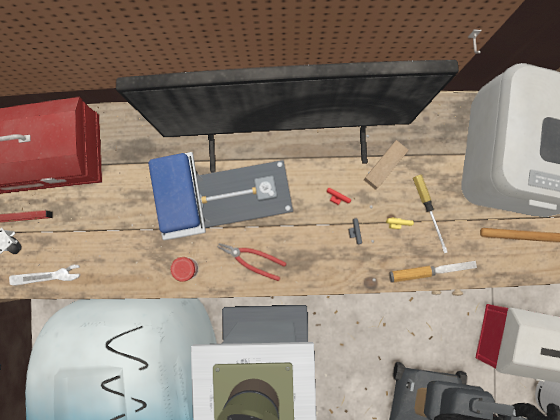

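Three things have the key's shape. In the top view they are dark at (355,231), yellow at (400,223) and red at (338,196). In the side view they sit at (262,280), (277,310) and (301,268). The dark steel one fits the description. The square valve stem is at top (265,187). I'll confirm in a crop and measure.

```bash
python3 - <<'E'
from h import *
t=dict(np.load('pics/top.npz'));s=dict(np.load('pics/side.npz'))
a=cv2.resize(t['color'][150:260,180:430,::-1],None,fx=3.2,fy=3.2,interpolation=2)
cv2.imwrite('pics/c1.png',a)
b=cv2.resize(s['color'][170:340,200:350,::-1],None,fx=3.5,fy=3.5,interpolation=2);cv2.imwrite('pics/c2.png',b)
W=pts(t);S=pts(s)
np.set_printoptions(precision=1,suppress=True)
for (u,v) in [(355,231),(352,241),(357,223),(265,187),(264,187),(266,188),(279,164),(288,208),(175,190),(183,268),(385,165),(260,262)]: print('top',u,v,W[v,u])
for (u,v) in [(262,270),(262,293),(299,236),(290,223)]: print('side',u,v,S[v,u])
E
```

```text
top 355 231 [ 431.4 -268.2   76.7]
top 352 241 [ 409.3 -270.3    1.6]
top 357 223 [ 450.5 -273.2   81.9]
top 265 187 [546.6 -50.3  74.5]
top 264 187 [546.6 -47.9  75.1]
top 266 188 [544.8 -52.6  68.8]
top 279 164 [614.  -86.3  18.3]
top 288 208 [ 498.9 -106.4   13.4]
top 175 190 [526.5 145.  208.6]
top 183 268 [352.2 153.7  86.1]
top 385 165 [ 600.7 -359.1   37.3]
top 260 262 [361.8 -30.3   5.4]
side 262 270 [ 432.1 -277.2   73.2]
side 262 293 [ 431.6 -285.2   21.6]
side 299 236 [547.3 -58.7  46.4]
side 290 223 [548.7 109.8  10.7]
```

View pics/c1.png

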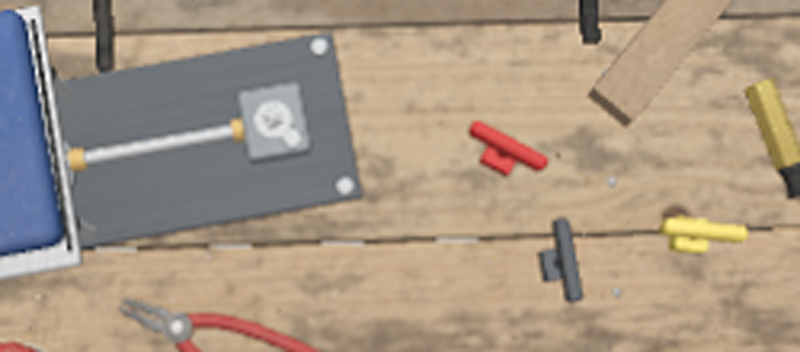

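View pics/c2.png

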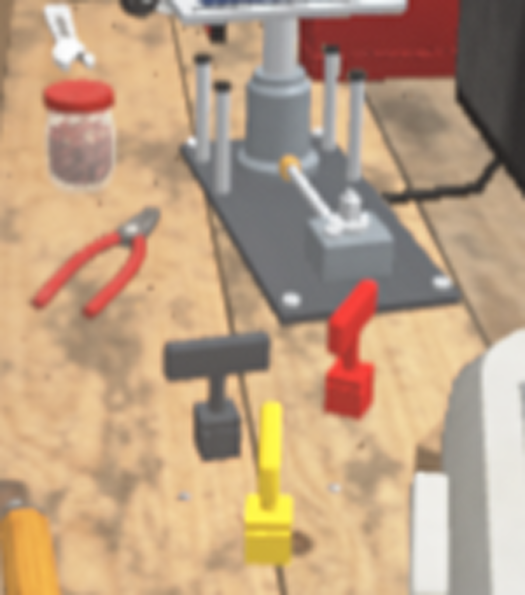

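The crops confirm it. The upright dark key is at crop c1 (565,260), and the red and yellow ones are look-alikes. Next come precise poses.

```bash
cat >> h.py <<'E'
def onplane(c,uv,z):
    K=np.array(c['intrinsics']);k1=float(c['k1'])
    n=cv2.undistortPoints(np.array(uv,float).reshape(-1,1,2),K,np.array([k1,0,0,0.])).reshape(-1,2)
    R=Rotation.from_quat(c['rotation']).as_matrix();r=np.c_[n,np.ones(len(n))]@R.T
    e=np.array(c['eye']);return e+r*((z-e[2])/r[:,2])[:,None]
def proj(c,P):
    R=Rotation.from_quat(c['rotation']).as_matrix();q=(np.atleast_2d(P)-np.array(c['eye']))@R
    return cv2.projectPoints(q,np.zeros(3),np.zeros(3),np.array(c['intrinsics']),np.array([float(c['k1']),0,0,0]))[0].reshape(-1,2)
E
cat > m.py <<'E'
from h import *
np.set_printoptions(precision=2,suppress=True)
t=dict(np.load('pics/top.npz'));s=dict(np.load('pics/side.npz'))
W=pts(t);S=pts(s)
def rect(P,name):
    r=cv2.minAreaRect(P[:,:2].astype(np.float32));print(name,len(P),r, 'mean',P.mean(0),'z',np.percentile(P[:,2],[5,50,95]))
    return r
def sel(W,x,y,z):
    return W[(W[...,0]>x[0])&(W[...,0]<x[1])&(W[...,1]>y[0])&(W[...,1]<y[1])&(W[...,2]>z[0])&(W[...,2]<z[1])]
# handle
for n,w in(('top',W),('side',S)):
    P=sel(w,(385,480),(-320,-230),(55,90));rect(P,n+' handle')
    _,_,v=np.linalg.svd(P[:,:2]-P[:,:2].mean(0));print(' axis',np.degrees(np.arctan2(v[0,1],v[0,0])))
    P=sel(w,(385,480),(-320,-230),(5,28));rect(P,n+' socket')
    P=sel(w,(500,590),(-100,0),(40,50));rect(P,n+' block')
    P=sel(w,(520,575),(-80,-25),(56,90));rect(P,n+' stem')
    P=sel(w,(400,680),(50,240),(195,225));rect(P,n+' case')
# plate from colour
c=t['color'].astype(int);z=W[...,2]
hsv=cv2.cvtColor(t['color'],cv2.COLOR_RGB2HSV)
E
python3 m.py
```

```text
top handle 150 ((432.18853759765625, -273.050048828125), (63.0359992980957, 12.772734642028809), 7.673603534698486) mean [ 431.82 -272.29   77.34] z [65.37 78.51 82.74]
 axis -171.25124977658
top socket 45 ((433.76275634765625, -277.238037109375), (71.06880187988281, 101.22618103027344), 66.95805358886719) mean [ 432.52 -270.8    10.73] z [ 5.13  6.51 27.49]
top block 294 ((548.06689453125, -49.24126434326172), (56.04296875, 52.65171813964844), 8.329532623291016) mean [548.17 -49.84  45.33] z [41.69 45.36 49.  ]
top stem 31 ((545.4619750976562, -54.54494094848633), (26.2020320892334, 16.39424705505371), 71.66289520263672) mean [546.77 -51.81  68.21] z [56.7  69.6  75.92]
top case 2969 ((522.9317626953125, 151.58883666992188), (168.97927856445312, 90.38643646240234), 9.731038093566895) mean [521.14 149.34 208.7 ] z [203.93 209.01 212.37]
side handle 348 ((431.755615234375, -274.3254089355469), (64.85604095458984, 14.678614616394043), 9.278924942016602) mean [ 431.41 -276.9    69.08] z [56.64 69.63 79.25]
 axis -172.17034712107483
side socket 125 ((426.68048095703125, -280.2080993652344), (19.499296188354492, 33.57966995239258), 56.12166213989258) mean [ 430.61 -282.14   16.3 ] z [ 6.61 16.32 26.34]
side block 151 ((548.9984130859375, -51.08835220336914), (54.475196838378906, 50.04339599609375), 7.204190731048584) mean [548.57 -58.66  44.49] z [40.38 44.59 48.49]
side stem 37 ((548.9884033203125, -51.72195053100586), (11.585447311401367, 13.436249732971191), 78.27172088623047) mean [548.83 -50.99  64.98] z [57.09 64.96 72.76]
side case 705 ((521.1586303710938, 148.05984497070312), (166.72059631347656, 88.79500579833984), 8.992582321166992) mean [518.87 133.22 205.67] z [196.73 207.91 209.69]
```

```bash
cat > ov.py <<'E'
from h import *
import sys
def box(cx,cy,yaw,dx,dy,z):
    a=np.radians(yaw);R=np.array([[np.cos(a),-np.sin(a)],[np.sin(a),np.cos(a)]])
    q=np.array([[-1,-1],[1,-1],[1,1],[-1,1]])*[dx/2,dy/2]
    return np.c_[q@R.T+[cx,cy],np.full(4,z)]
def overlay(c,polys,roi,f,fn):
    x0,y0,x1,y1=roi
    im=cv2.resize(c['color'][y0:y1,x0:x1,::-1],None,fx=f,fy=f,interpolation=2).copy()
    for P,col in polys:
        p=(proj(c,P)-[x0,y0]+0.5)*f
        cv2.polylines(im,[np.round(p).astype(int)],True,col,1)
    cv2.imwrite('pics/'+fn,im)
if __name__=='__main__':
    t=dict(np.load('pics/top.npz'));s=dict(np.load('pics/side.npz'))
    bx,by,yaw=548.3,-50.3,7.8
    a=np.radians(yaw);yv=np.array([-np.sin(a),np.cos(a)])
    o=np.array([bx,by])+110*yv;print('lift',o)
    P=[(box(*o,yaw,140,340,12),(0,255,255)),(box(bx,by,yaw,56,50,46),(0,255,0)),(box(bx,by,yaw,9,9,75),(255,0,255)),(box(bx,by,yaw+15,12,12,70),(0,0,255))]
    kx,ky,ka=432,-273.7,8.5
    P+=[(box(kx,ky,ka,66,12,80),(0,255,255)),(box(kx,ky,ka,26,26,0),(0,255,0)),(box(kx,ky,ka,26,26,30),(0,255,0))]
    P2=P
    overlay(t,P2,(190,150,300,230),7,'o1.png');overlay(t,P2,(320,205,400,260),8,'o2.png')
    overlay(s,P2,(245,200,335,265),8,'o3.png');overlay(s,P2,(235,255,290,305),10,'o4.png')
    A=[cv2.resize(cv2.imread(f'pics/o{i}.png'),(400,300)) for i in(1,2,3,4)]
    cv2.imwrite('pics/o.png',np.vstack([np.hstack(A[:2]),np.hstack(A[2:])]))
E
python3 ov.py
```

```text
lift [533.37128703  58.68226245]
```

View pics/o.png

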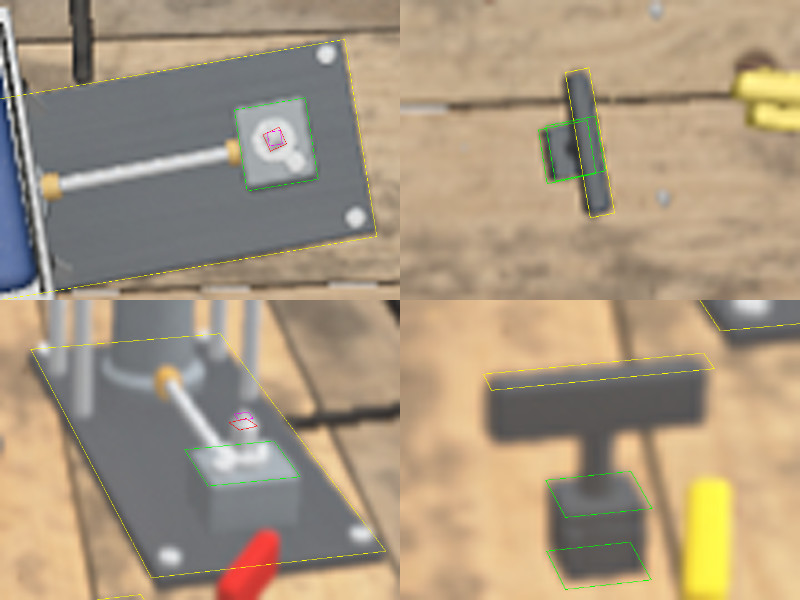

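```bash
cat > mv.py <<'E'
import json,sys,numpy as np,os
F='cmd.json'
if not os.path.exists(F): json.dump([148.42,607.15,238.74,76.26],open(F,'w'))
def load(): return np.array(json.load(open(F)))
def ax(psi):
    a=np.radians(psi);return np.array([-np.sin(a),np.cos(a)]),np.array([np.cos(a),np.sin(a)])
def row(t):
    c=load();x,y=ax(c[3]);d=np.array(t[:3])-c[:3]
    return [0,0,round(-(t[3]-c[3])/6,2),round(d[:2]@x/30,3),round(d[:2]@y/30,3),round(-d[2]/30,3)]
def did(r):
    c=load();x,y=ax(c[3]);p=c[:2]+30*(r[3]*x+r[4]*y)
    n=[*p,c[2]-30*r[5],c[3]-6*r[2]];json.dump(list(map(float,n)),open(F,'w'));return np.round(n,1)
if __name__=='__main__':
    # args: optional did=r3... ; then waypoints x,y,z,psi
    for a in sys.argv[1:]:
        v=[float(q) for q in a.split('=')[-1].split(',')]
        if a.startswith('did'): print('cmd now',did(v))
        else: print(v,row(v))
E
python3 mv.py 210,550,290,66 270,490,300,56 330,440,300,45 380,380,300,34 400,320,300,24
```

```text
[210.0, 550.0, 290.0, 66.0] [0, 0, np.float64(1.71), np.float64(-2.446), np.float64(-1.363), np.float64(-1.709)]
[270.0, 490.0, 300.0, 56.0] [0, 0, np.float64(3.38), np.float64(-4.864), np.float64(-2.831), np.float64(-2.042)]
[330.0, 440.0, 300.0, 45.0] [0, 0, np.float64(5.21), np.float64(-7.203), np.float64(-3.975), np.float64(-2.042)]
[380.0, 380.0, 300.0, 34.0] [0, 0, np.float64(7.04), np.float64(-9.297), np.float64(-5.522), np.float64(-2.042)]
[400.0, 320.0, 300.0, 24.0] [0, 0, np.float64(8.71), np.float64(-10.419), np.float64(-7.306), np.float64(-2.042)]
```

Call:
jog_arm --pt "0 0 1.3 -1.2 -0.7 -1.4 0.5" --pt "0 0 2.6 -2.6 -1.5 -2 0.5" --pt "0 0 3.9 -4.1 -2.3 -2 0.5" --pt "0 0 5 -5.5 -3.1 -2 0.5" --pt "0 0 6 -7.0 -4.0 -2 0.5"

```text
time_s: 0.72
ee_pos: [324.6, 439.6, 298.5]
tool_rot: [0.422, 0.907, -0.0, -0.0]
contact_force: [0.0, 0.6, -0.1]
opening: 44.3
```

```bash
python3 mv.py did=0,0,6,-7,-4,-2 355,390,300,31 380,335,300,21 400,275,300,11 410,215,300,1 415,155,300,-9
```

```text
cmd now [323.9 440.7 298.7  40.3]
[355.0, 390.0, 300.0, 31.0] [0, 0, np.float64(1.54), np.float64(-1.96), np.float64(-0.301), np.float64(-0.042)]
[380.0, 335.0, 300.0, 21.0] [0, 0, np.float64(3.21), np.float64(-3.897), np.float64(-0.85), np.float64(-0.042)]
[400.0, 275.0, 300.0, 11.0] [0, 0, np.float64(4.88), np.float64(-5.854), np.float64(-1.634), np.float64(-0.042)]
[410.0, 215.0, 300.0, 1.0] [0, 0, np.float64(6.54), np.float64(-7.596), np.float64(-2.672), np.float64(-0.042)]
[415.0, 155.0, 300.0, -9.0] [0, 0, np.float64(8.21), np.float64(-9.23), np.float64(-3.838), np.float64(-0.042)]
```

Call:
jog_arm --pt "0 0 1.5 -1.9 -0.3 0 0.5" --pt "0 0 3.2 -3.8 -0.85 0 0.5" --pt "0 0 4.9 -5.7 -1.6 0 0.5" --pt "0 0 6.5 -7.4 -2.6 0 0.5" --pt "0 0 8 -9 -3.8 0 0.5"

```text
time_s: 1.35
ee_pos: [411.8, 159.0, 298.6]
tool_rot: [0.755, 0.656, 0.0, 0.0]
contact_force: [1.6, -0.9, -0.2]
opening: 43.8
```

```bash
python3 mv.py did=0,0,8,-9,-3.8,0 417,100,300,-18 425,43,300,-28 430,-15,300,-38 430,-70,300,-48 430,-130,300,-58
```

```text
cmd now [411.4 161.  298.7  -7.7]
[417.0, 100.0, 300.0, -18.0] [0, 0, np.float64(1.71), np.float64(-1.989), np.float64(0.459), np.float64(-0.042)]
[425.0, 43.0, 300.0, -28.0] [0, 0, np.float64(3.38), np.float64(-3.836), np.float64(0.979), np.float64(-0.042)]
[430.0, -15.0, 300.0, -38.0] [0, 0, np.float64(5.04), np.float64(-5.729), np.float64(1.404), np.float64(-0.042)]
[430.0, -70.0, 300.0, -48.0] [0, 0, np.float64(6.71), np.float64(-7.546), np.float64(1.651), np.float64(-0.042)]
[430.0, -130.0, 300.0, -58.0] [0, 0, np.float64(8.38), np.float64(-9.528), np.float64(1.921), np.float64(-0.042)]
```

Call:
jog_arm --pt "0 0 1.7 -1.9 0.4 0 0.5" --pt "0 0 3.4 -3.8 0.9 0 0.5" --pt "0 0 5 -5.7 1.4 0 0.5" --pt "0 0 6.7 -7.5 1.6 0 0.5" --pt "0 0 8.2 -9.3 1.9 0 0.5"

```text
time_s: 1.98
ee_pos: [429.9, -124.7, 298.6]
tool_rot: [0.959, 0.282, -0.0, -0.0]
contact_force: [1.1, 0.9, -0.0]
opening: 44.1
```

```bash
python3 mv.py did=0,0,8.2,-9.3,1.9,0 431,-180,270,-66 431,-235,200,-74 431.5,-273.5,150,-81.5
```

```text
cmd now [ 430.3 -123.1  298.7  -56.9]
[431.0, -180.0, 270.0, -66.0] [0, 0, np.float64(1.51), np.float64(-1.015), np.float64(1.601), np.float64(0.958)]
[431.0, -235.0, 200.0, -74.0] [0, 0, np.float64(2.84), np.float64(-2.015), np.float64(3.137), np.float64(3.291)]
[431.5, -273.5, 150.0, -81.5] [0, 0, np.float64(4.09), np.float64(-2.701), np.float64(4.222), np.float64(4.958)]
```

Call:
jog_arm --pt "0 0 1.5 -0.9 1.4 0.9 0.5" --pt "0 0 2.8 -1.7 2.6 2.0 0.5" --pt "0 0 4.1 -2.7 4.22 3.4 0.5" --pt "0 0 4.1 -2.7 4.22 4.96 0.5" --pt "0 0 4.1 -2.7 4.22 4.96 0.5"

```text
time_s: 2.6
ee_pos: [429.1, -272.4, 147.1]
tool_rot: [0.997, 0.073, -0.003, -0.002]
contact_force: [-0.3, 0.6, 1.1]
opening: 44.2
```

```bash
python3 mv.py did=0,0,4.1,-2.7,4.22,4.96; python3 - <<'E'
from h import *
c=snap('top');s=snap('side');st=get_state();print(st['ee_pos'],st['tool_rot'],st['opening'],st['joints'])
a=cv2.resize(c['color'][180:270,300:420,::-1],(400,300),interpolation=2)
b=cv2.resize(s['color'][215:320,195:335,::-1],(400,300),interpolation=2)
cv2.imwrite('pics/g1.png',np.hstack([a,b]))
E
```

```text
cmd now [ 431.5 -273.4  149.9  -81.5]
[ 431.61668513 -272.85088544  150.50641588] [ 9.97251452e-01  7.40900200e-02 -9.45272434e-05 -4.49079807e-04] 44.56161866138553 [ 0.24191622  0.71991729  0.38686376  2.00889173 -0.53331863  0.5126447
 -0.40798987]
```

View pics/g1.png

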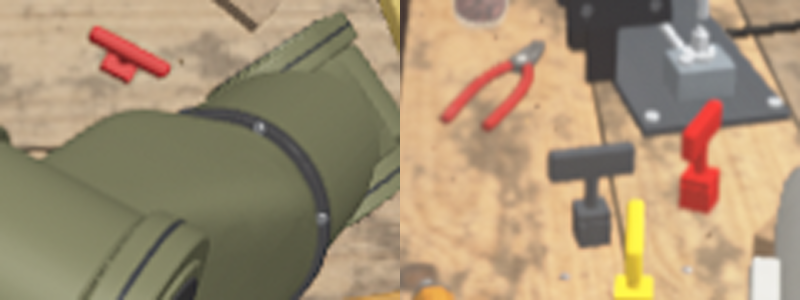

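```bash
python3 - <<'E'
from h import *
s=dict(np.load('pics/side.npz'));st=get_state()
im=s['color'][150:310,190:350,::-1].copy()
f=4;im=cv2.resize(im,None,fx=f,fy=f,interpolation=2)[:600]
e=st['ee_pos']
for P in [e,e+[0,0,19],[431.8,-273.5,80],[431.8,-273.5,0]]:
    p=(proj(s,P)[0]-[190,150]+.5)*f;cv2.drawMarker(im,tuple(np.round(p).astype(int)),(0,255,255),0,12,1);print(p)
cv2.imwrite('pics/g2.png',im)
E
```

```text
[288.79035841 345.53558943]
[288.90939415 311.65353779]
[288.86201063 467.29807001]
[288.52584853 596.45905414]
```

View pics/g2.png

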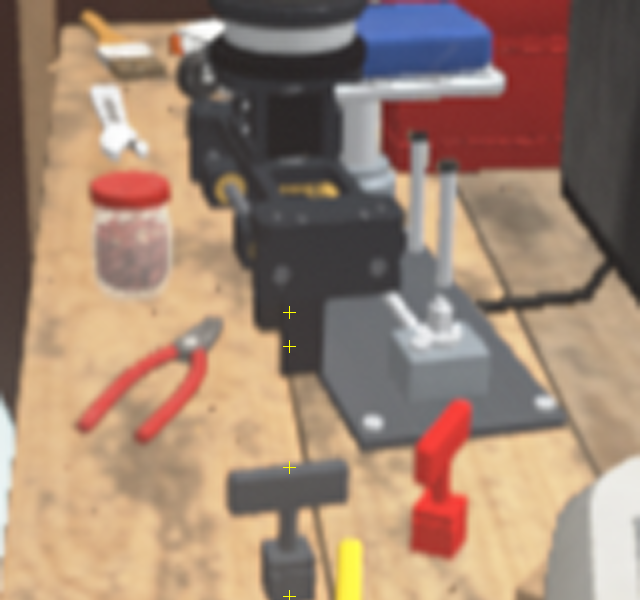

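Call:
jog_arm --pt "0 0 0 0 0 1.2 0.5" --pt "0 0 0 0 0 2.4 0.5" --pt "0 0 0 0 0 3.4 0.5" --pt "0 0 0 0 0 3.4 0.5" --pt "0 0 0 0 0 3.4 0.5" --newtons 25

```text
time_s: 3.32
ee_pos: [432.9, -273.7, 49.9]
tool_rot: [0.997, 0.074, 0.001, 0.001]
contact_force: [-0.1, -0.4, -0.7]
opening: 44.1
```

Call:
jog_arm --pt "0 0 0 0 0 0 0" --pt "0 0 0 0 0 0 0" --pt "0 0 0 0 0 0 0" --pt "0 0 0 0 0 0 0" --newtons 25

```text
time_s: 3.82
ee_pos: [431.5, -273.3, 48.0]
tool_rot: [0.997, 0.074, 0.0, -0.0]
contact_force: [1.0, 0.8, 2.3]
opening: 11.5
```

```bash
python3 mv.py did=0,0,0,0,0,3.4; python3 - <<'E'
from h import *
s=snap('side');st=get_state();print(st['ee_pos'],st['tool_rot'],st['opening'],st['contact_force'])
cv2.imwrite('pics/g3.png',cv2.resize(s['color'][200:320,195:335,::-1],None,fx=5,fy=5,interpolation=2))
E
```

```text
cmd now [ 431.5 -273.4   47.9  -81.5]
[ 431.55910799 -273.26826002   48.00688002] [ 9.97272935e-01  7.38014316e-02  6.76649942e-05 -1.90533374e-04] 11.979132767341428 [0.41917707 0.55770544 2.48730571]
```

View pics/g3.png

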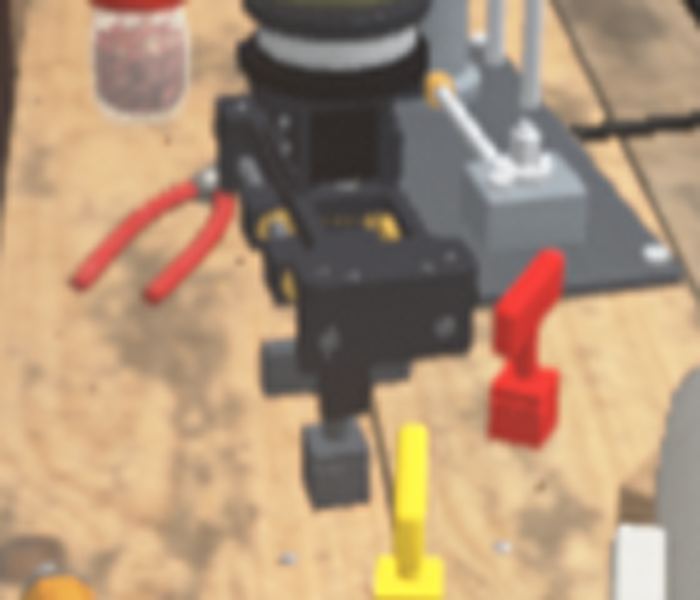

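```bash
python3 mv.py 431.5,-273.4,178,-81.5  455,-230,178,-79 480,-180,178,-77 505,-130,178,-74 
```

```text
[431.5, -273.4, 178.0, -81.5] [0, 0, np.float64(-0.01), np.float64(0.001), np.float64(-0.001), np.float64(-4.335)]
[455.0, -230.0, 178.0, -79.0] [0, 0, np.float64(-0.42), np.float64(0.988), np.float64(-1.317), np.float64(-4.335)]
[480.0, -180.0, 178.0, -77.0] [0, 0, np.float64(-0.76), np.float64(2.058), np.float64(-2.843), np.float64(-4.335)]
[505.0, -130.0, 178.0, -74.0] [0, 0, np.float64(-1.26), np.float64(3.127), np.float64(-4.369), np.float64(-4.335)]
```

Call:
jog_arm --pt "0 0 0 0 0 -1.4 0" --pt "0 0 0 0 0 -2.8 0" --pt "0 0 0 0 0 -4.3 0" --pt "0 0 -0.3 0.7 -1.0 -4.3 0" --pt "0 0 -0.7 1.6 -2.2 -4.3 0"

```text
time_s: 4.5
ee_pos: [469.3, -201.2, 177.5]
tool_rot: [0.994, 0.11, 0.0, 0.0]
contact_force: [0.7, 0.8, -0.7]
opening: 12.0
```

```bash
python3 mv.py did=0,0,-0.7,1.6,-2.2,-4.3 510,-122,177,-74 528,-88,177,-72 547.9,-49.5,165,-69.7 547.9,-49.5,148,-69.7
```

```text
cmd now [ 469.3 -201.1  176.9  -77.3]
[510.0, -122.0, 177.0, -74.0] [0, 0, np.float64(-0.56), np.float64(1.903), np.float64(-2.275), np.float64(-0.002)]
[528.0, -88.0, 177.0, -72.0] [0, 0, np.float64(-0.89), np.float64(2.737), np.float64(-3.249), np.float64(-0.002)]
[547.9, -49.5, 165.0, -69.7] [0, 0, np.float64(-1.27), np.float64(3.665), np.float64(-4.356), np.float64(0.398)]
[547.9, -49.5, 148.0, -69.7] [0, 0, np.float64(-1.27), np.float64(3.665), np.float64(-4.356), np.float64(0.965)]
```

Call:
jog_arm --pt "0 0 -0.4 1.2 -1.4 0 0" --pt "0 0 -0.8 2.4 -2.9 0 0" --pt "0 0 -1.27 3.66 -4.36 0 0" --pt "0 0 -1.27 3.66 -4.36 0.5 0" --pt "0 0 -1.27 3.66 -4.36 0.7 0"

```text
time_s: 5.12
ee_pos: [546.5, -49.8, 154.7]
tool_rot: [0.984, 0.176, -0.001, 0.0]
contact_force: [-0.2, 0.9, -1.3]
opening: 11.6
```

```bash
python3 mv.py did=0,0,-1.27,3.66,-4.36,0.7; python3 - <<'E'
from h import *
c=snap('top');s=snap('side');st=get_state();print(st['ee_pos'],st['tool_rot'],st['opening'],st['contact_force'])
a=cv2.resize(c['color'][150:225,200:300,::-1],(400,300),interpolation=2)
cv2.imwrite('pics/p1t.png',a)
cv2.imwrite('pics/p1.png',cv2.resize(s['color'][160:255,240:350,::-1],None,fx=6,fy=6,interpolation=2))
E
```

```text
cmd now [547.7 -49.4 155.9 -69.7]
[546.21205613 -51.2913453  155.1540831 ] [ 9.84663993e-01  1.74456081e-01 -1.36163027e-03  2.06746639e-04] 11.970310311242752 [-0.91543676  0.21794563 -1.19799937]
```

View pics/p1.png

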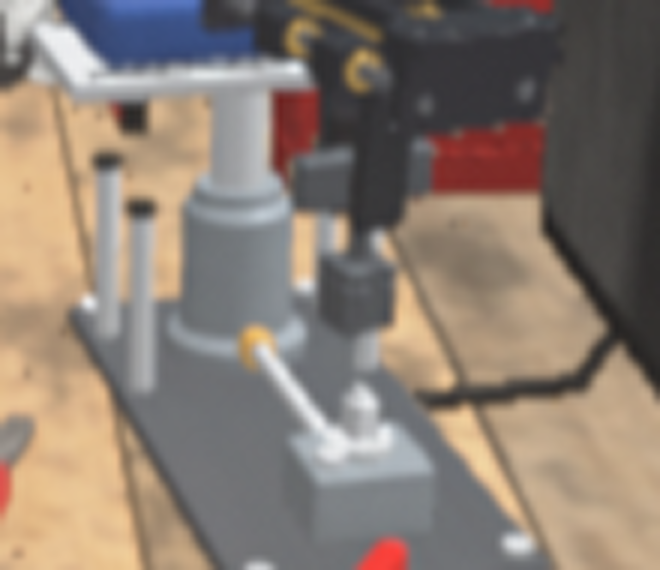

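View pics/p1t.png

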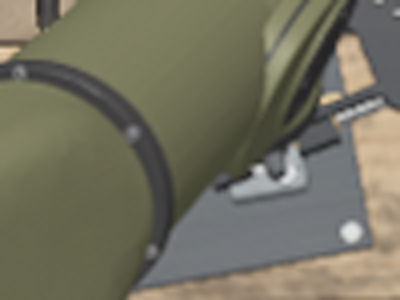

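```bash
cat > ov2.py <<'E'
from h import *
from ov import box,overlay
import sys
def run(kx,ky,kz,ka,sx,sy,fn,sa=20):
    t=dict(np.load('pics/top.npz'));s=dict(np.load('pics/side.npz'))
    P=[(box(kx,ky,ka,26,26,kz),(0,255,255)),(box(kx,ky,ka,26,26,kz+30),(0,255,255)),(box(kx,ky,ka,66,12,kz+80),(0,255,255)),(box(kx,ky,ka,66,12,kz+54),(0,255,255)),
       (box(sx,sy,7.8,56,50,46),(0,255,0)),(box(sx,sy,sa,12,12,70),(255,0,255)),(box(sx,sy,sa,12,12,52),(255,0,255)),(box(sx,sy,sa,6,6,75),(0,0,255))]
    overlay(s,P,(280,175,330,255),10,'a.png');overlay(t,P,(235,165,305,221),10,'b.png')
    a=cv2.imread('pics/a.png');b=cv2.imread('pics/b.png')
    a=cv2.resize(a,None,fx=.7,fy=.7);b=cv2.resize(b,None,fx=.6,fy=.6)
    h=max(a.shape[0],b.shape[0]);o=np.zeros((h,a.shape[1]+b.shape[1],3),np.uint8)
    o[:a.shape[0],:a.shape[1]]=a;o[:b.shape[0],a.shape[1]:]=b;cv2.imwrite('pics/'+fn,o)
if __name__=='__main__':
    v=[float(q) for q in sys.argv[1:7]];run(*v,sys.argv[7])
E
python3 - <<'E'
from h import *
print(np.mean([get_state()['ee_pos'] for _ in range(20)],0))
E
python3 ov2.py 548.3 -50.5 107.5 20.3 548.3 -50.5 q1.png
```

```text
[546.21205613 -51.2913453  155.1540831 ]
```

View pics/q1.png

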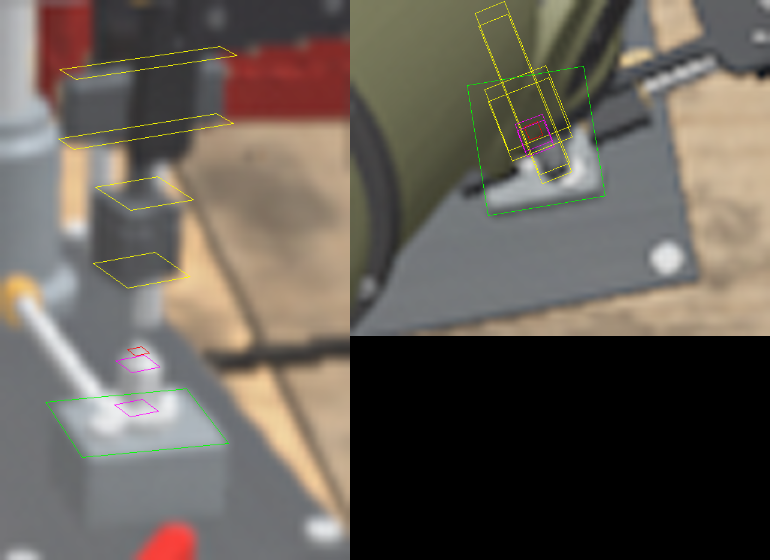

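Call:
jog_arm --pt "0 0 0 0 0 0 0" --pt "0 0 0 0 0 0 0"

```text
time_s: 5.48
ee_pos: [547.7, -50.5, 156.3]
tool_rot: [0.985, 0.175, 0.0, 0.0]
contact_force: [0.4, 0.7, -1.3]
opening: 11.7
```

```bash
python3 - <<'E'
from h import *
c=snap('top');st=get_state();print(st['ee_pos'],Rotation.from_quat(st['tool_rot']).as_matrix()[:,1],st['contact_force'])
s=snap('side');st=get_state();print(st['ee_pos'],st['contact_force'])
# refine x shift by template: darkness of socket columns in side crop
W=pts(s)
m=(W[...,2]>110)&(W[...,2]<134)&(abs(W[...,0]-548)<30)&(abs(W[...,1]+50)<30)
P=W[m];print('socket pts',len(P),P.mean(0),P.min(0),P.max(0))
from collections import Counter
v,u=np.nonzero(m);
for r in sorted(set(v)): print(r,u[v==r].min(),u[v==r].max(),end=' | ')
m=(W[...,2]>56)&(W[...,2]<80)&(abs(W[...,0]-548)<15)&(abs(W[...,1]+50)<20)
v,u=np.nonzero(m);print()
for r in sorted(set(v)): print(r,u[v==r].min(),u[v==r].max(),end=' | ')
E
python3 ov2.py 548.3 -50.5 107.5 20.3 548.3 -50.5 q2.png
```

```text
[547.77542691 -50.17172263 156.31492287] [ 3.45375976e-01 -9.38464360e-01  2.83371265e-04] [ 0.6132512   0.38469455 -1.66863989]
[547.80780242 -49.8947595  156.25433283] [-0.08673275  0.38704749 -2.3591794 ]
socket pts 120 [546.10665629 -59.18376702 122.25728039] [531.16388515 -69.02848704 110.03842542] [563.37536646 -41.17225375 133.90231416]
204 294 295 | 205 294 306 | 206 293 306 | 207 293 306 | 208 293 306 | 209 293 306 | 210 293 306 | 211 293 306 | 212 294 306 | 213 296 305 | 214 299 300 | 
225 299 301 | 226 297 301 | 227 297 302 | 228 297 302 | 229 297 302 | 230 297 302 | 231 297 302 |
```

View pics/q2.png

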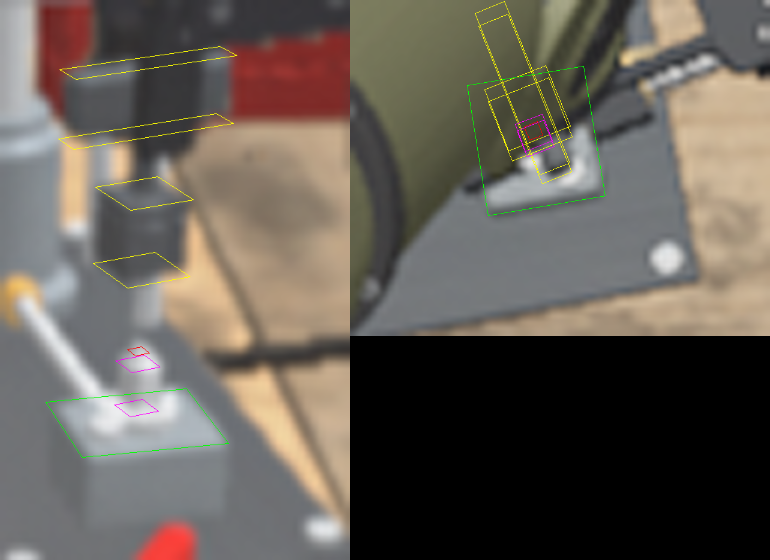

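```bash
python3 - <<'E'
from h import *
t=dict(np.load('pics/top.npz'))
cv2.imwrite('pics/t2.png',cv2.resize(t['color'][170:205,245:295,::-1],None,fx=15,fy=15,interpolation=2))
W=pts(t);np.set_printoptions(precision=0,suppress=True,linewidth=200)
print(W[176:200,258:286,2])
E
```

```text
[[592. 588. 583. 579. 574. 570. 565. 560. 556. 554. 547. 534. 523. 512. 508. 501. 493. 481. 463. 361. 358. 345. 317. 266. 263. 261. 261. 258.]
 [590. 585. 583. 580. 575. 570. 565. 558. 552. 552. 542. 529. 517. 503. 504. 498. 487. 465. 358. 356. 354. 321. 264. 270. 261. 265. 261. 266.]
 [591. 585. 582. 579. 572. 568. 560. 557. 552. 547. 532. 522. 507. 501. 499. 493. 478. 462. 360. 358. 341. 319. 262. 263. 262. 261. 261. 256.]
 [591. 585. 582. 578. 572. 569. 562. 552. 548. 540. 528. 516. 500. 499. 493. 483. 471. 359. 357. 341. 322. 262. 262. 265. 257. 245. 245. 238.]
 [588. 584. 582. 579. 571. 563. 557. 550. 544. 533. 520. 505. 497. 497. 488. 477. 358. 354. 345. 324. 317. 257. 254. 246. 247. 245. 245. 239.]
 [587. 586. 581. 576. 570. 562. 553. 548. 539. 526. 514. 499. 496. 489. 483. 357. 358. 344. 324. 319. 244. 240. 245. 245. 245. 241. 247. 241.]
 [589. 585. 577. 573. 566. 561. 548. 543. 532. 516. 504. 492. 492. 482. 467. 354. 344. 320. 320. 246. 245. 244. 244. 244. 242. 246. 241. 236.]
 [589. 581. 577. 571. 563. 553. 547. 537. 522. 510. 497. 482. 486. 473. 352. 343. 325. 319. 245. 24
[... 1632 characters left out ...]
.  49.  49.  48.  47.  45.  48.  45.  44.  44.  53.  58.  51.  52.  42.  48.  49.  10.   9.   9.  13.  13.  12.   8.   9.  14.]
 [232.  44.  46.  43.  48.  42.  42.  47.  44.  43.  46.  47.  44.  48.  52.  49.  45.  43.  48.  32.  12.  12.  16.  14.  10.  12.  15.   8.]
 [ 46.  42.  49.  44.  50.  48.  46.  43.  44.  46.  43.  44.  45.  48.  47.  46.  46.  38.  39.  22.   8.  10.  11.  14.  13.  11.  13.  14.]
 [ 45.  47.  48.  47.  43.  44.  43.  44.  42.  44.  49.  41.  44.  41.  43.  37.  37.  29.  24.  12.  11.  21.  10.  12.  11.  16.  19.   9.]
 [ 46.  45.  43.  48.  43.  46.  41.  41.  37.  39.  40.  26.  30.  21.  17.  16.   9.   9.  15.  12.  13.  12.  11.  16.  11.  12.  16.  11.]]
```

View pics/t2.png

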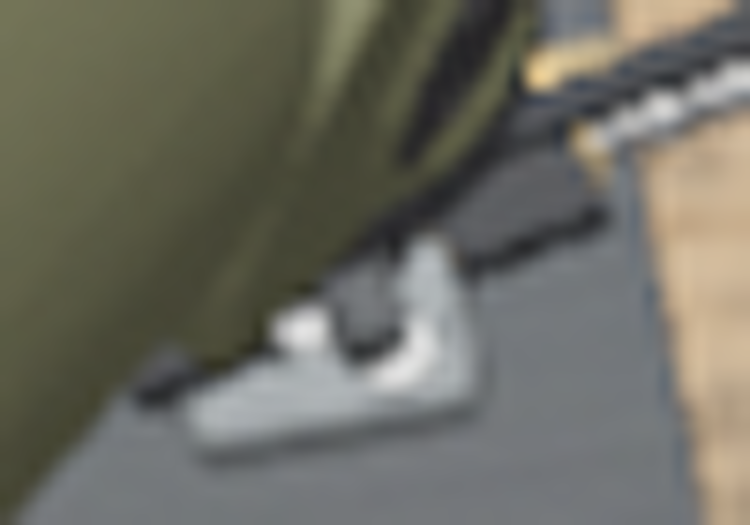

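```bash
python3 - <<'E'
from h import *
t=dict(np.load('pics/top.npz'));W=pts(t);z=W[...,2]
np.set_printoptions(precision=2,suppress=True)
ps=[]
for r in range(189,194):
    u=[c for c in range(262,276) if z[r,c]>170 and z[r,c]<196]
    print(r,u[0],u[-1]); 
    ps.append([(u[0]+u[-1])/2,r])
P=onplane(t,ps,188.3);print(P)
a=np.radians(20.3);ux=np.array([np.cos(a),np.sin(a)]);uy=np.array([-ux[1],ux[0]])
print('across offset from (548.3,-50.5):',(P[:,:2]-[548.3,-50.5])@uy,'along',(P[:,:2]-[548.3,-50.5])@ux)
E=onplane(t,[[270.3,194.4]],188.3)[0,:2];print('end along',(E-[548.3,-50.5])@ux)
# stem in the initial top image unavailable -> gland points now
E
```

```text
189 266 271
190 266 271
191 267 272
192 267 272
193 268 272
[[525.45 -61.98 188.3 ]
 [523.2  -61.92 188.3 ]
 [520.87 -64.1  188.3 ]
 [518.62 -64.05 188.3 ]
 [516.33 -65.11 188.3 ]]
across offset from (548.3,-50.5): [-2.84 -2.   -3.24 -2.41 -2.61] along [-25.41 -27.51 -30.44 -32.54 -35.06]
end along -38.239251503526546
```

```bash
python3 - <<'E'
from h import *
from ov import box
t=dict(np.load('pics/top.npz'));t['color']=cv2.imread('pics/top0.png')[:,:,::-1]
x0,y0,x1,y1=245,170,290,205;f=16
im=cv2.resize(t['color'][y0:y1,x0:x1,::-1],None,fx=f,fy=f,interpolation=cv2.INTER_CUBIC)
im2=im.copy()
def d(P,col):
    p=(proj(t,P)-[x0,y0]+.5)*f;cv2.polylines(im2,[np.round(p).astype(int)],True,col,1)
th=np.linspace(0,6.28,40)
c=np.array([548.3,-50.5])
d(box(*c,7.8,56,50,46),(0,255,0))
d(np.c_[c[0]+4.5*np.cos(th),c[1]+4.5*np.sin(th),th*0+75],(0,0,255))
d(box(*c,7.8+10,12,12,70),(255,0,255))
d(np.c_[c[0]+13*np.cos(th),c[1]+13*np.sin(th),th*0+52],(255,255,0))
cv2.imwrite('pics/v1.png',np.vstack([im,im2])[:, :] if 0 else cv2.resize(np.hstack([im,im2]),None,fx=.55,fy=.55))
E
```

```text
(no output)
```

View pics/v1.png

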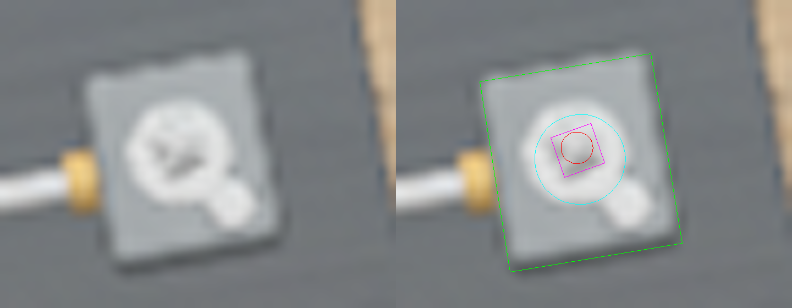

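```bash
python3 mv.py  549.2,-46.8,140,-69.7 549.2,-46.8,130,-69.7
```

```text
[549.2, -46.8, 140.0, -69.7] [0, 0, np.float64(-0.0), np.float64(0.077), np.float64(-0.064), np.float64(0.531)]
[549.2, -46.8, 130.0, -69.7] [0, 0, np.float64(-0.0), np.float64(0.077), np.float64(-0.064), np.float64(0.865)]
```

Call:
jog_arm --pt "0 0 0 0.077 -0.064 0.4 0" --pt "0 0 0 0.077 -0.064 0.8 0" --pt "0 0 0 0.077 -0.064 0.8 0" --pt "0 0 0 0.077 -0.064 0.8 0"

```text
time_s: 6.08
ee_pos: [549.2, -47.0, 131.7]
tool_rot: [0.984, 0.176, -0.0, 0.0]
contact_force: [-0.5, -0.0, -1.5]
opening: 11.8
```

```bash
python3 mv.py did=0,0,0,0.077,-0.064,0.8; python3 - <<'E'
from h import *
np.set_printoptions(precision=1,suppress=True)
t=snap('top');s=snap('side');st=get_state();print(st['ee_pos'],st['contact_force'])
W=pts(t);z=W[...,2];zk=st['ee_pos'][2]-48+80
ps=[]
for r in range(185,200):
    u=[c for c in range(260,280) if zk-12<z[r,c]<zk+8]
    if u: print(r,u[0],u[-1],z[r,u].max(),end=' | '); ps.append([(u[0]+u[-1])/2,r])
P=onplane(t,ps,zk)
a=np.radians(20.3);ux=np.array([np.cos(a),np.sin(a)]);uy=np.array([-ux[1],ux[0]])
D=P[:,:2]-[550.2,-50];print('\nacross',D@uy,'along',D@ux)
cv2.imwrite('pics/t3.png',np.hstack([cv2.resize(t['color'][170:205,245:295,::-1],(400,280),interpolation=2),cv2.resize(s['color'][195:245,280:320,::-1],(320,400),interpolation=2)[60:340]]))
W=pts(s);zo=zk-80
m=(W[...,2]>zo+3)&(W[...,2]<zo+27)&(abs(W[...,0]-548)<30)&(abs(W[...,1]+50)<30)
v,u=np.nonzero(m)
for r in sorted(set(v)): print(r,u[v==r].min(),u[v==r].max(),end=' | ')
print(proj(s,[[548.5,-50.5,zo+15],[548.5,-50.5,62],[550.5,-50.5,62]]))
E
python3 ov2.py 550 -50 84 20.3 550 -50 q3.png
```

```text
cmd now [549.2 -46.8 131.9 -69.7]
[549.4 -47.  132.1] [ 0.7  0.7 -1.1]
189 267 269 166.59830307151856 | 190 265 270 165.16251800529994 | 191 266 270 165.52155391758743 | 192 266 271 165.20812714865178 | 193 266 270 167.77778657374552 | 194 267 270 164.2859695077127 | 
across [-2.1 -0.2 -0.4 -0.6  1.3  1.1] along [-23.5 -25.3 -27.8 -30.4 -32.1 -34.7]
211 294 294 | 212 294 296 | 213 294 306 | 214 294 306 | 215 294 306 | 216 294 306 | 217 294 306 | 218 293 306 | 219 294 306 | 220 295 306 | 221 297 305 | 222 298 302 | [[299.6 216.1]
 [299.2 229.2]
 [299.9 229.2]]
```

View pics/q3.png

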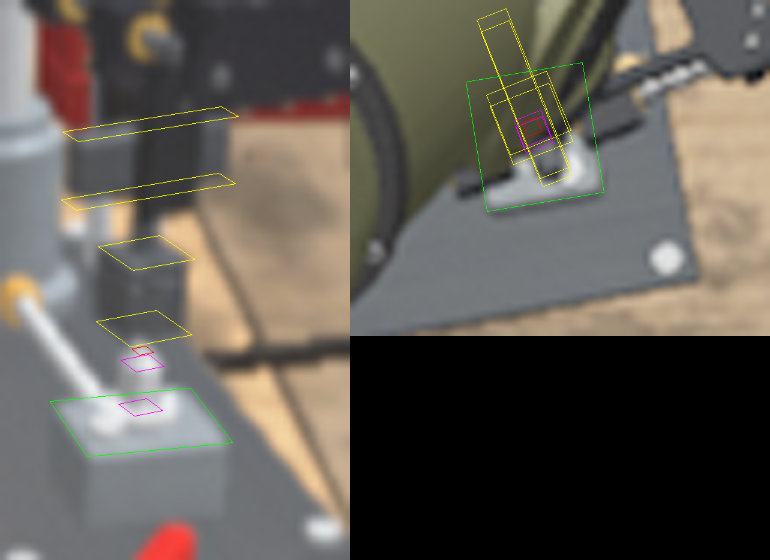

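View pics/t3.png

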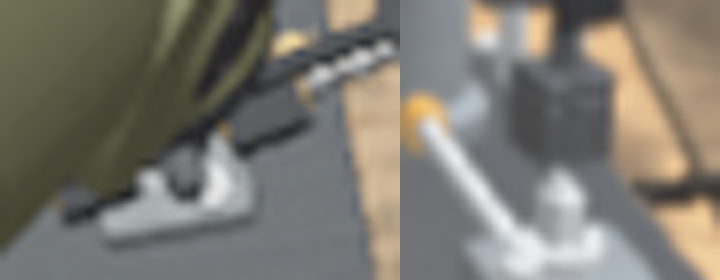

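Call:
jog_arm --pt "0 0 0 0 0 0.2 0" --pt "0 0 0 0 0 0.4 0" --pt "0 0 0 0 0 0.4 0"

```text
time_s: 6.55
ee_pos: [548.8, -46.7, 119.3]
tool_rot: [0.984, 0.176, -0.001, -0.0]
contact_force: [-0.5, -0.3, -0.7]
opening: 11.7
```

```bash
python3 mv.py did=0,0,0,0,0,0.4; python3 -c "
from h import *
print({k:np.round(get_state()[k],2) for k in('ee_pos','contact_force','wrist_torque')})"
```

```text
cmd now [549.2 -46.8 119.9 -69.7]
{'ee_pos': array([548.8 , -46.7 , 119.29]), 'contact_force': array([-0.49, -0.3 , -0.67]), 'wrist_torque': array([-0.1,  0.2, -0. ])}
```

Call:
jog_arm --pt "0 0 0 0 0 0.08 0" --pt "0 0 0 0 0 0.16 0" --pt "0 0 0 0 0 0.16 0"

```text
time_s: 6.92
ee_pos: [549.5, -47.2, 115.1]
tool_rot: [0.984, 0.176, 0.0, 0.0]
contact_force: [0.5, -2.0, -1.6]
opening: 11.9
```

Call:
jog_arm --pt "0 0 0 0 0 0.08 0" --pt "0 0 0 0 0 0.16 0" --pt "0 0 0 0 0 0.16 0"

```text
time_s: 7.3
ee_pos: [549.3, -47.1, 110.1]
tool_rot: [0.984, 0.176, 0.0, 0.0]
contact_force: [-0.4, -1.8, -2.9]
opening: 11.6
```

Call:
jog_arm --pt "0 0 0 0 0 0.1 0" --pt "0 0 0 0 0 0.2 0" --pt "0 0 0 0 0 0.28 0" --pt "0 0 0 0 0 0.28 0"

```text
time_s: 7.8
ee_pos: [549.3, -46.9, 101.7]
tool_rot: [0.984, 0.176, -0.0, 0.0]
contact_force: [0.8, -2.2, -2.3]
opening: 12.0
```

```bash
python3 mv.py did=0,0,0,0,0,0.32 did=0,0,0,0,0,0.28;  python3 - <<'E'
from h import *
t=snap('top');s=snap('side')
cv2.imwrite('pics/t4.png',np.hstack([cv2.resize(t['color'][170:205,245:295,::-1],(400,280),interpolation=2),cv2.resize(s['color'][195:245,280:320,::-1],(320,400),interpolation=2)[60:340]]))
st=get_state();print(st['ee_pos'],st['contact_force'],st['wrist_torque'],st['joints'])
E
```

```text
cmd now [549.2 -46.8 110.3 -69.7]
cmd now [549.2 -46.8 101.9 -69.7]
[549.24002885 -46.89537029 101.68297977] [ 2.07366378 -2.92617895 -4.6954329 ] [-0.67532852 -0.256698    0.00747962] [-0.20869542  0.83708465  0.36396528  1.91763464 -0.59079153  0.4941963
 -0.64237439]
```

View pics/t4.png

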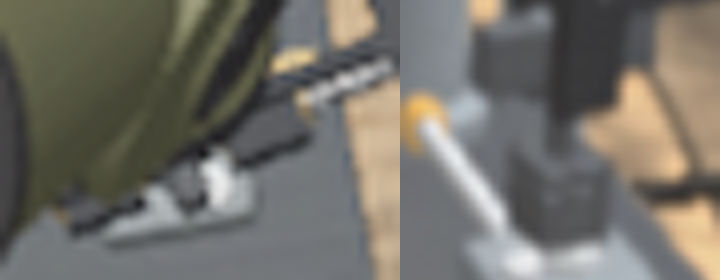

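```bash
cat > tp.py <<'E'
import sys
from mv import *
V=np.array([546.1,-47.95]);L=3.3
def tgt(beta,z):
    psi=-69.7+np.degrees(beta-0.22);x,_=ax(psi);return [*(V+L*x),z,psi]
z=float(sys.argv[1])
for b in sys.argv[2:]: print(b,[float(v) for v in row(tgt(float(b),z))])
E
python3 tp.py 99.9 0.22 0.3 0.4 0.5 0.6
```

```text
0.22 [0.0, 0.0, -0.0, -0.001, -0.0, 0.068]
0.3 [0.0, 0.0, -0.77, -0.001, -0.009, 0.068]
0.4 [0.0, 0.0, -1.72, -0.002, -0.02, 0.068]
0.5 [0.0, 0.0, -2.68, -0.005, -0.031, 0.068]
0.6 [0.0, 0.0, -3.63, -0.009, -0.041, 0.068]
```

Call:
jog_arm --pt "0 0 0 0 0 0.07 0" --pt "0 0 0 0 0 0.07 0" --pt "0 0 0 0 0 0.07 0"

```text
time_s: 8.28
ee_pos: [549.4, -46.8, 100.5]
tool_rot: [0.984, 0.176, 0.0, -0.0]
contact_force: [0.3, -1.4, 6.4]
opening: 11.9
```

Call:
jog_arm --pt "0 0 -0.8 0 -0.009 0 0" --pt "0 0 -1.7 0 -0.02 0 0" --pt "0 0 -2.7 -0.005 -0.03 0 0" --pt "0 0 -3.6 -0.009 -0.041 0 0" --pt "0 0 -3.6 -0.009 -0.041 0 0"

```text
time_s: 8.9
ee_pos: [549.7, -46.6, 100.6]
tool_rot: [0.934, 0.357, 0.001, 0.001]
contact_force: [1.6, -4.1, 5.6]
opening: 11.8
```

```bash
python3 mv.py did=0,0,0,0,0,0.07 did=0,0,-3.6,-0.009,-0.041,0; python3 - <<'E'
from h import *
np.set_printoptions(precision=2,suppress=True)
t=snap('top');s=snap('side')
cv2.imwrite('pics/t5.png',np.hstack([cv2.resize(t['color'][170:205,245:295,::-1],(400,280),interpolation=2),cv2.resize(s['color'][195:245,280:320,::-1],(320,400),interpolation=2)[60:340]]))
st=get_state();print(st['ee_pos'],st['contact_force'],st['wrist_torque'],st['joints'])
for n,c in(('t',t),('s',s)):
    W=pts(c);m=(W[...,2]>140)&(W[...,2]<230)&(c['color'][...,2].astype(int)>c['color'][...,0]*1.6)&(W[...,1]>80)&(W[...,1]<230)&(W[...,0]>400)
    print(n,m.sum(),np.percentile(W[m][:,2],[25,50,75,95]))
E
python3 tp.py 99.9 0.7 0.8
```

```text
cmd now [549.2 -46.8  99.8 -69.7]
cmd now [548.5 -45.7  99.8 -48.1]
[549.66 -46.54 100.59] [ 2.48 -3.07  5.7 ] [-0.98 -0.29 -0.06] [-0.16  0.82  0.27  1.92 -0.45  0.46 -0.4 ]
t 856 [207.64 209.06 210.43 212.51]
s 533 [194.81 205.58 208.55 209.52]
0.7 [0.0, 0.0, -0.99, -0.0, -0.011, -0.002]
0.8 [0.0, 0.0, -1.94, -0.002, -0.022, -0.002]
```

View pics/t5.png

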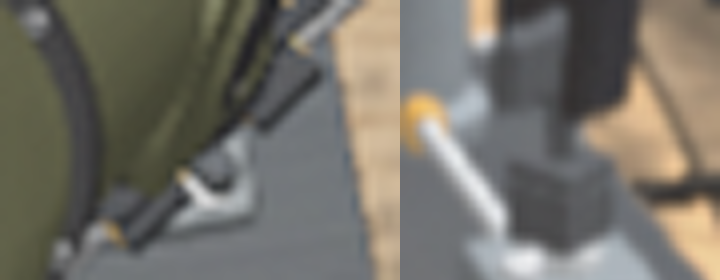

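```bash
sed -i 's/^V=.*/V=np.array([549.3,-46.7]);L=0.0/' tp.py; python3 tp.py 100.2 0.7 0.8; cat > look.py <<'E'
from h import *
np.set_printoptions(precision=2,suppress=True)
t=camera('top');st=get_state()
W=pts(t);m=(W[...,2]>130)&(W[...,2]<230)&(t['color'][...,2].astype(int)>t['color'][...,0]*1.6)&(W[...,1]>80)&(W[...,1]<230)&(W[...,0]>400)
zz=W[m][:,2];print('t',round(st['time_s'],3),m.sum(),'case top z median',round(float(np.median(zz)),2),'mean',round(float(zz[abs(zz-np.median(zz))<8].mean()),2))
r=Rotation.from_quat(st['tool_rot']).as_matrix()[:,1];psi=np.degrees(np.arctan2(r[1],r[0]))
print(st['ee_pos'],'psi',round(psi,2),'beta',round(np.radians(psi+69.7)+.22,3),'F',st['contact_force'],'T',st['wrist_torque'])
E
python3 look.py
```

```text
0.7 [0.0, 0.0, -0.99, -0.002, 0.041, -0.012]
0.8 [0.0, 0.0, -1.94, -0.002, 0.041, -0.012]
t 9.05 856 case top z median 209.03 mean 209.1
[549.69 -46.57 100.58] psi -48.26 beta 0.594 F [ 1.27 -3.4   6.4 ] T [-1.   -0.32  0.01]
```

Call:
jog_arm --pt "0 0 -0.6 -0.002 0.04 -0.012 0" --pt "0 0 -1.3 -0.002 0.04 -0.012 0" --pt "0 0 -1.9 -0.002 0.04 -0.012 0" --pt "0 0 -1.9 -0.002 0.04 -0.012 0" --pt "0 0 -1.9 -0.002 0.04 -0.012 0"

```text
time_s: 9.68
ee_pos: [549.9, -46.7, 100.6]
tool_rot: [0.894, 0.447, 0.001, 0.0]
contact_force: [1.7, -2.6, 4.9]
opening: 11.8
```

```bash
python3 mv.py did=0,0,-1.9,-0.002,0.04,-0.012; python3 look.py
```

```text
cmd now [549.3 -46.7 100.2 -36.7]
t 9.725 1005 case top z median 209.24 mean 209.16
[549.92 -46.73 100.58] psi -36.86 beta 0.793 F [ 0.55 -1.82  5.11] T [-0.68 -0.31 -0.05]
```

Call:
jog_arm --pt "0 0 -0.3 0 0 0 0" --pt "0 0 -0.3 0 0 0 0" --pt "0 0 -0.3 0 0 0 0" --pt "0 0 -0.3 0 0 0 0" --pt "0 0 -0.3 0 0 0 0"

```text
time_s: 10.35
ee_pos: [550.0, -46.7, 100.6]
tool_rot: [0.887, 0.461, 0.001, 0.0]
contact_force: [1.9, -1.3, 5.4]
opening: 12.0
```

```bash
python3 mv.py did=0,0,-0.3,0,0,0; python3 look.py
```

```text
cmd now [549.3 -46.7 100.2 -34.9]
t 10.4 1025 case top z median 209.16 mean 209.12
[549.95 -46.73 100.62] psi -35.06 beta 0.825 F [ 0.94 -3.93  6.67] T [-0.72 -0.31 -0.02]
```

Call:
jog_arm --pt "0 0 -0.3 0 0 0 0" --pt "0 0 -0.3 0 0 0 0" --pt "0 0 -0.3 0 0 0 0" --pt "0 0 -0.3 0 0 0 0" --pt "0 0 -0.3 0 0 0 0"

```text
time_s: 11.02
ee_pos: [550.0, -46.7, 100.6]
tool_rot: [0.88, 0.475, 0.001, 0.0]
contact_force: [1.6, -2.3, 5.6]
opening: 11.5
```

```bash
python3 mv.py did=0,0,-0.3,0,0,0; python3 look.py
```

```text
cmd now [549.3 -46.7 100.2 -33.1]
t 11.075 1048 case top z median 209.19 mean 209.11
[549.97 -46.71 100.61] psi -33.26 beta 0.856 F [ 1.53 -2.54  5.43] T [-0.67 -0.34 -0.03]
```

Call:
jog_arm --pt "0 0 -0.3 0 0 0 0" --pt "0 0 -0.3 0 0 0 0" --pt "0 0 -0.3 0 0 0 0" --pt "0 0 -0.3 0 0 0 0" --pt "0 0 -0.3 0 0 0 0"

```text
time_s: 11.7
ee_pos: [550.0, -46.7, 100.6]
tool_rot: [0.872, 0.489, 0.001, 0.0]
contact_force: [2.4, -2.0, 5.7]
opening: 12.1
```

```bash
python3 mv.py did=0,0,-0.3,0,0,0; python3 look.py
```

```text
cmd now [549.3 -46.7 100.2 -31.3]
t 11.75 1068 case top z median 209.07 mean 209.05
[549.97 -46.74 100.61] psi -31.46 beta 0.887 F [ 1.75 -2.46  5.87] T [-0.71 -0.29 -0.04]
```

Call:
jog_arm --pt "0 0 -0.3 0 0 0 0" --pt "0 0 -0.3 0 0 0 0" --pt "0 0 -0.3 0 0 0 0" --pt "0 0 -0.3 0 0 0 0" --pt "0 0 -0.3 0 0 0 0"

```text
time_s: 12.38
ee_pos: [550.0, -46.7, 100.6]
tool_rot: [0.865, 0.503, 0.001, 0.0]
contact_force: [2.6, -3.0, 6.0]
opening: 12.0
```

```bash
python3 mv.py did=0,0,-0.3,0,0,0; python3 look.py
```

```text
cmd now [549.3 -46.7 100.2 -29.5]
t 12.425 1087 case top z median 208.99 mean 208.98
[550.03 -46.7  100.61] psi -29.65 beta 0.919 F [ 2.02 -2.49  5.71] T [-0.72 -0.37  0.03]
```

Call:
jog_arm --pt "0 0 -0.3 0 0 0 0" --pt "0 0 -0.3 0 0 0 0" --pt "0 0 -0.3 0 0 0 0" --pt "0 0 -0.3 0 0 0 0" --pt "0 0 -0.3 0 0 0 0"

```text
time_s: 13.05
ee_pos: [550.0, -46.7, 100.6]
tool_rot: [0.857, 0.516, 0.001, 0.0]
contact_force: [1.1, -2.6, 4.7]
opening: 11.8
```

```bash
python3 mv.py did=0,0,-0.3,0,0,0; python3 look.py
```

```text
cmd now [549.3 -46.7 100.2 -27.7]
t 13.1 1109 case top z median 209.28 mean 209.12
[550.01 -46.68 100.61] psi -27.86 beta 0.95 F [ 0.76 -3.21  5.44] T [-0.73 -0.27 -0.05]
```

Call:
jog_arm --pt "0 0 -0.3 0 0 0 0" --pt "0 0 -0.3 0 0 0 0" --pt "0 0 -0.3 0 0 0 0" --pt "0 0 -0.3 0 0 0 0" --pt "0 0 -0.3 0 0 0 0"

```text
time_s: 13.72
ee_pos: [550.0, -46.7, 100.6]
tool_rot: [0.848, 0.529, 0.001, 0.0]
contact_force: [2.1, -2.1, 5.6]
opening: 11.9
```

```bash
python3 mv.py did=0,0,-0.3,0,0,0; python3 look.py
```

```text
cmd now [549.3 -46.7 100.2 -25.9]
t 13.775 1137 case top z median 209.12 mean 209.08
[550.01 -46.69 100.59] psi -26.06 beta 0.982 F [ 0.89 -2.22  4.22] T [-0.68 -0.42 -0.07]
```

Call:
jog_arm --pt "0 0 -0.3 0 0 0 0" --pt "0 0 -0.3 0 0 0 0" --pt "0 0 -0.3 0 0 0 0" --pt "0 0 -0.3 0 0 0 0" --pt "0 0 -0.3 0 0 0 0"

```text
time_s: 14.4
ee_pos: [550.0, -46.7, 100.6]
tool_rot: [0.84, 0.543, 0.001, 0.0]
contact_force: [2.6, -2.0, 6.3]
opening: 12.0
```

```bash
python3 mv.py did=0,0,-0.3,0,0,0; python3 look.py
```

```text
cmd now [549.3 -46.7 100.2 -24.1]
t 14.45 1148 case top z median 209.19 mean 209.09
[550.02 -46.67 100.6 ] psi -24.26 beta 1.013 F [ 0.96 -1.96  4.8 ] T [-0.67 -0.43 -0.05]
```

Call:
jog_arm --pt "0 0 -0.3 0 0 0 0" --pt "0 0 -0.3 0 0 0 0" --pt "0 0 -0.3 0 0 0 0" --pt "0 0 -0.3 0 0 0 0" --pt "0 0 -0.3 0 0 0 0"

```text
time_s: 15.08
ee_pos: [550.1, -46.7, 100.6]
tool_rot: [0.831, 0.556, 0.001, 0.0]
contact_force: [2.3, -2.9, 5.5]
opening: 11.8
```

```bash
python3 mv.py did=0,0,-0.3,0,0,0; python3 look.py
```

```text
cmd now [549.3 -46.7 100.2 -22.3]
t 15.125 1172 case top z median 209.19 mean 209.22
[550.05 -46.64 100.59] psi -22.45 beta 1.045 F [ 2.11 -2.68  6.04] T [-0.77 -0.41 -0.05]
```

Call:
jog_arm --pt "0 0 -0.3 0 0 0 0" --pt "0 0 -0.3 0 0 0 0" --pt "0 0 -0.3 0 0 0 0" --pt "0 0 -0.3 0 0 0 0" --pt "0 0 -0.3 0 0 0 0"

```text
time_s: 15.75
ee_pos: [550.1, -46.6, 100.6]
tool_rot: [0.822, 0.569, 0.001, 0.0]
contact_force: [1.3, -2.4, 6.0]
opening: 11.7
```

```bash
python3 mv.py did=0,0,-0.3,0,0,0; python3 look.py
```

```text
cmd now [549.3 -46.7 100.2 -20.5]
t 15.8 1186 case top z median 209.14 mean 209.03
[550.07 -46.6  100.61] psi -20.65 beta 1.076 F [ 2.42 -3.22  6.07] T [-0.72 -0.44 -0.01]
```

Call:
jog_arm --pt "0 0 -0.3 0 0 0 0" --pt "0 0 -0.3 0 0 0 0" --pt "0 0 -0.3 0 0 0 0" --pt "0 0 -0.3 0 0 0 0" --pt "0 0 -0.3 0 0 0 0"

```text
time_s: 16.42
ee_pos: [550.1, -46.6, 100.6]
tool_rot: [0.813, 0.582, 0.001, 0.0]
contact_force: [1.6, -2.2, 5.1]
opening: 11.7
```

```bash
python3 mv.py did=0,0,-0.3,0,0,0; python3 look.py
```

```text
cmd now [549.3 -46.7 100.2 -18.7]
t 16.475 1194 case top z median 209.04 mean 209.04
[550.1  -46.64 100.61] psi -18.85 beta 1.107 F [ 2.44 -3.75  5.01] T [-0.66 -0.44  0.03]
```

Call:
jog_arm --pt "0 0 -0.3 0 0 0 0" --pt "0 0 -0.3 0 0 0 0" --pt "0 0 -0.3 0 0 0 0" --pt "0 0 -0.3 0 0 0 0" --pt "0 0 -0.3 0 0 0 0"

```text
time_s: 17.1
ee_pos: [550.1, -46.6, 100.6]
tool_rot: [0.804, 0.594, 0.001, 0.0]
contact_force: [2.2, -2.2, 4.5]
opening: 11.7
```

```bash
python3 mv.py did=0,0,-0.3,0,0,0; python3 look.py
```

```text
cmd now [549.3 -46.7 100.2 -16.9]
t 17.15 1209 case top z median 209.18 mean 209.09
[550.13 -46.63 100.62] psi -17.05 beta 1.139 F [ 1.55 -2.38  4.53] T [-0.69 -0.42 -0.01]
```

Call:
jog_arm --pt "0 0 -0.3 0 0 0 0" --pt "0 0 -0.3 0 0 0 0" --pt "0 0 -0.3 0 0 0 0" --pt "0 0 -0.3 0 0 0 0" --pt "0 0 -0.3 0 0 0 0"

```text
time_s: 17.77
ee_pos: [550.1, -46.6, 100.6]
tool_rot: [0.795, 0.607, 0.001, 0.0]
contact_force: [1.8, -3.5, 5.7]
opening: 12.0
```

```bash
python3 mv.py did=0,0,-0.3,0,0,0; python3 look.py; python3 - <<'E'
from h import *
t=snap('top');s=snap('side')
cv2.imwrite('pics/t6.png',np.hstack([cv2.resize(t['color'][165:210,235:295,::-1],(400,300),interpolation=2),cv2.resize(s['color'][195:240,270:330,::-1],(400,300),interpolation=2)]))
E
```

```text
cmd now [549.3 -46.7 100.2 -15.1]
t 17.825 1218 case top z median 209.1 mean 209.04
[550.11 -46.63 100.6 ] psi -15.25 beta 1.17 F [ 2.92 -2.65  5.46] T [-0.69 -0.43 -0.02]
```

View pics/t6.png

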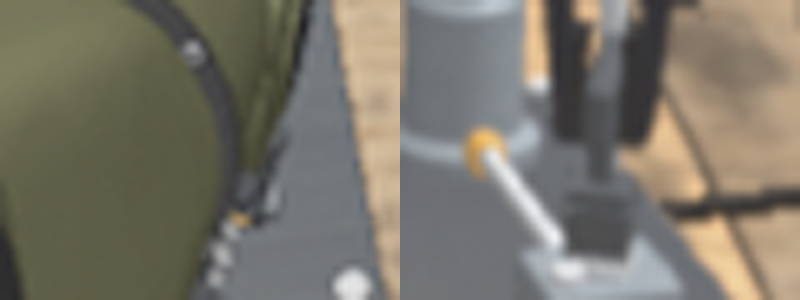

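Call:
jog_arm --pt "0 0 -0.3 0 0 0 0" --pt "0 0 -0.3 0 0 0 0" --pt "0 0 -0.3 0 0 0 0" --pt "0 0 -0.3 0 0 0 0" --pt "0 0 -0.3 0 0 0 0"

```text
time_s: 18.55
ee_pos: [550.2, -46.6, 100.6]
tool_rot: [0.785, 0.619, 0.001, 0.001]
contact_force: [1.8, -2.1, 6.1]
opening: 11.6
```

```bash
python3 mv.py did=0,0,-0.3,0,0,0; python3 look.py
```

```text
cmd now [549.3 -46.7 100.2 -13.3]
t 18.6 1235 case top z median 208.81 mean 208.79
[550.12 -46.59 100.61] psi -13.45 beta 1.202 F [ 1.9  -2.3   4.75] T [-0.66 -0.43 -0.04]
```

Call:
jog_arm --pt "0 0 -0.3 0 0 0 0" --pt "0 0 -0.3 0 0 0 0" --pt "0 0 -0.3 0 0 0 0" --pt "0 0 -0.3 0 0 0 0" --pt "0 0 -0.3 0 0 0 0"

```text
time_s: 19.23
ee_pos: [550.1, -46.5, 100.6]
tool_rot: [0.775, 0.632, 0.001, 0.0]
contact_force: [1.9, -2.1, 4.6]
opening: 11.8
```

```bash
python3 mv.py did=0,0,-0.3,0,0,0; python3 look.py
```

```text
cmd now [549.3 -46.7 100.2 -11.5]
t 19.275 1251 case top z median 208.99 mean 208.95
[550.15 -46.56 100.6 ] psi -11.65 beta 1.233 F [ 1.98 -3.13  5.02] T [-0.7  -0.44  0.  ]
```

Call:
jog_arm --pt "0 0 -0.3 0 0 0 0" --pt "0 0 -0.3 0 0 0 0" --pt "0 0 -0.3 0 0 0 0" --pt "0 0 -0.3 0 0 0 0" --pt "0 0 -0.3 0 0 0 0"

```text
time_s: 19.9
ee_pos: [550.2, -46.5, 100.6]
tool_rot: [0.765, 0.644, 0.001, 0.001]
contact_force: [2.2, -1.9, 5.8]
opening: 12.0
```

```bash
python3 mv.py did=0,0,-0.3,0,0,0; python3 look.py
```

```text
cmd now [549.3 -46.7 100.2  -9.7]
t 19.95 1251 case top z median 206.2 mean 206.2
[550.16 -46.56 100.61] psi -9.85 beta 1.265 F [ 1.06 -2.76  4.64] T [-0.68 -0.45 -0.08]
```

The table has started to sink. I'll hold and measure the rate.

Call:
jog_arm --pt "0 0 0 0 0 0 0" --pt "0 0 0 0 0 0 0" --pt "0 0 0 0 0 0 0"

```text
time_s: 20.32
ee_pos: [550.2, -46.6, 100.6]
tool_rot: [0.765, 0.644, 0.001, 0.001]
contact_force: [1.8, -2.8, 5.5]
opening: 11.8
```

```bash
python3 look.py
```

```text
t 20.375 1235 case top z median 202.05 mean 202.03
[550.15 -46.54 100.6 ] psi -9.85 beta 1.265 F [ 1.94 -1.94  5.05] T [-0.7  -0.49 -0.06]
```

Call:
jog_arm --pt "0 0 0 0 0 0 0" --pt "0 0 0 0 0 0 0" --pt "0 0 0 0 0 0 0"

```text
time_s: 20.75
ee_pos: [550.2, -46.6, 100.6]
tool_rot: [0.765, 0.644, 0.001, 0.001]
contact_force: [1.6, -1.7, 5.7]
opening: 12.0
```

```bash
python3 look.py
```

```text
t 20.8 1201 case top z median 197.48 mean 197.44
[550.14 -46.56 100.59] psi -9.85 beta 1.265 F [ 1.67 -2.43  5.9 ] T [-0.64 -0.47 -0.04]
```

Steady at about 10.7 mm/s, so I'll hold the key still until the table is home.

Call:
jog_arm --pt "0 0 0 0 0 0 0" --pt "0 0 0 0 0 0 0" --pt "0 0 0 0 0 0 0" --pt "0 0 0 0 0 0 0" --pt "0 0 0 0 0 0 0"

```text
time_s: 21.42
ee_pos: [550.2, -46.5, 100.6]
tool_rot: [0.765, 0.644, 0.001, 0.001]
contact_force: [2.7, -2.6, 5.0]
opening: 11.7
```

```bash
python3 look.py
```

```text
t 21.475 1168 case top z median 190.03 mean 189.93
[550.15 -46.59 100.62] psi -9.85 beta 1.265 F [ 2.55 -2.61  5.49] T [-0.7  -0.42 -0.03]
```

Call:
jog_arm --pt "0 0 0 0 0 0 0" --pt "0 0 0 0 0 0 0" --pt "0 0 0 0 0 0 0" --pt "0 0 0 0 0 0 0" --pt "0 0 0 0 0 0 0"

```text
time_s: 22.1
ee_pos: [550.2, -46.6, 100.6]
tool_rot: [0.765, 0.644, 0.001, 0.001]
contact_force: [2.2, -2.3, 6.2]
opening: 12.0
```

Call:
jog_arm --pt "0 0 0 0 0 0 0" --pt "0 0 0 0 0 0 0" --pt "0 0 0 0 0 0 0" --pt "0 0 0 0 0 0 0" --pt "0 0 0 0 0 0 0"

```text
time_s: 22.72
ee_pos: [550.2, -46.6, 100.6]
tool_rot: [0.765, 0.644, 0.001, 0.001]
contact_force: [1.3, -2.9, 5.1]
opening: 11.8
```

```bash
python3 look.py
```

```text
t 22.775 1097 case top z median 176.19 mean 176.2
[550.18 -46.57 100.63] psi -9.85 beta 1.265 F [ 1.51 -2.3   5.36] T [-0.62 -0.44 -0.02]
```

Call:
jog_arm --pt "0 0 0 0 0 0 0" --pt "0 0 0 0 0 0 0" --pt "0 0 0 0 0 0 0" --pt "0 0 0 0 0 0 0" --pt "0 0 0 0 0 0 0"

```text
time_s: 23.4
ee_pos: [550.2, -46.6, 100.6]
tool_rot: [0.765, 0.644, 0.001, 0.001]
contact_force: [2.0, -2.2, 4.7]
opening: 11.6
```

Call:
jog_arm --pt "0 0 0 0 0 0 0" --pt "0 0 0 0 0 0 0" --pt "0 0 0 0 0 0 0" --pt "0 0 0 0 0 0 0" --pt "0 0 0 0 0 0 0"

```text
time_s: 24.02
ee_pos: [550.2, -46.6, 100.6]
tool_rot: [0.765, 0.644, 0.001, 0.001]
contact_force: [2.1, -2.4, 5.0]
opening: 11.8
```

```bash
sed -i 's/>130)/>100)/' look.py; python3 look.py
```

```text
t 24.075 1037 case top z median 162.79 mean 162.83
[550.16 -46.55 100.61] psi -9.85 beta 1.265 F [ 2.16 -1.78  4.67] T [-0.66 -0.47 -0.04]
```

Call:
jog_arm --pt "0 0 0 0 0 0 0" --pt "0 0 0 0 0 0 0" --pt "0 0 0 0 0 0 0" --pt "0 0 0 0 0 0 0" --pt "0 0 0 0 0 0 0"

```text
time_s: 24.7
ee_pos: [550.1, -46.6, 100.6]
tool_rot: [0.765, 0.644, 0.001, 0.0]
contact_force: [2.4, -2.7, 5.9]
opening: 11.7
```

Call:
jog_arm --pt "0 0 0 0 0 0 0" --pt "0 0 0 0 0 0 0" --pt "0 0 0 0 0 0 0" --pt "0 0 0 0 0 0 0" --pt "0 0 0 0 0 0 0"

```text
time_s: 25.32
ee_pos: [550.2, -46.6, 100.6]
tool_rot: [0.765, 0.644, 0.001, 0.001]
contact_force: [2.7, -2.0, 5.4]
opening: 11.7
```

```bash
python3 look.py
```

```text
t 25.375 998 case top z median 154.56 mean 154.49
[550.19 -46.54 100.62] psi -9.85 beta 1.265 F [ 1.41 -2.57  5.47] T [-0.63 -0.48 -0.08]
```

Call:
jog_arm --pt "0 0 0 0 0 0 0" --pt "0 0 0 0 0 0 0" --pt "0 0 0 0 0 0 0" --pt "0 0 0 0 0 0 0"

```text
time_s: 25.88
ee_pos: [550.2, -46.5, 100.6]
tool_rot: [0.765, 0.644, 0.001, 0.001]
contact_force: [2.8, -1.6, 5.2]
opening: 11.6
```

```bash
python3 look.py; python3 - <<'E'
from h import *
t=snap('top');s=snap('side')
cv2.imwrite('pics/e1.png',np.hstack([cv2.resize(t['color'][130:250,140:300,::-1],(400,300),interpolation=2),cv2.resize(s['color'][140:260,230:390,::-1],(400,300),interpolation=2)]))
E
```

```text
t 25.925 997 case top z median 154.48 mean 154.44
[550.18 -46.56 100.61] psi -9.85 beta 1.265 F [ 2.56 -2.23  5.  ] T [-0.6  -0.5  -0.05]
```

View pics/e1.png

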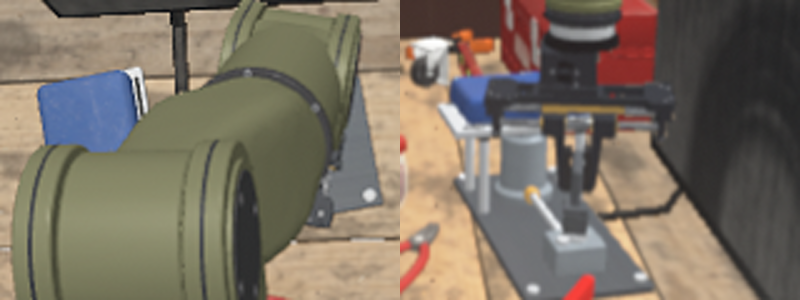

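Call:
jog_arm --pt "0 0 0 0.005 0.026 -0.015 0" --pt "0 0 0 0.005 0.026 -0.015 0.4" --pt "0 0 0 0.005 0.026 -0.015 0.4" --pt "0 0 0 0.005 0.026 -0.015 0.4" --pt "0 0 0 0.005 0.026 -0.015 0.4"

```text
time_s: 26.65
ee_pos: [549.8, -46.4, 100.4]
tool_rot: [0.764, 0.645, -0.0, -0.0]
contact_force: [0.2, 0.1, 0.1]
opening: 35.2
```

Call:
jog_arm --pt "0 0 0 0 0 -0.3 0.4" --pt "0 0 0 0 0 -0.8 0.4" --pt "0 0 0 0 0 -1.6 0.4" --pt "0 0 0 0 0 -3 0.4" --pt "0 0 0 0 0 -4.4 0.4"

```text
time_s: 27.28
ee_pos: [550.0, -46.7, 234.9]
tool_rot: [0.765, 0.645, 0.0, 0.0]
contact_force: [0.4, 0.6, -0.4]
opening: 35.4
```

```bash
python3 look.py; python3 - <<'E'
from h import *
t=snap('top');s=snap('side')
cv2.imwrite('pics/e2.png',np.hstack([cv2.resize(t['color'][130:250,140:300,::-1],(400,300),interpolation=2),cv2.resize(s['color'][140:260,230:390,::-1],(400,300),interpolation=2)]))
E
```

```text
t 27.325 2058 case top z median 154.41 mean 154.36
[553.14 -47.25 240.19] psi -9.76 beta 1.266 F [-0.21 -0.59  2.69] T [-0.04  0.    0.06]
```

View pics/e2.png

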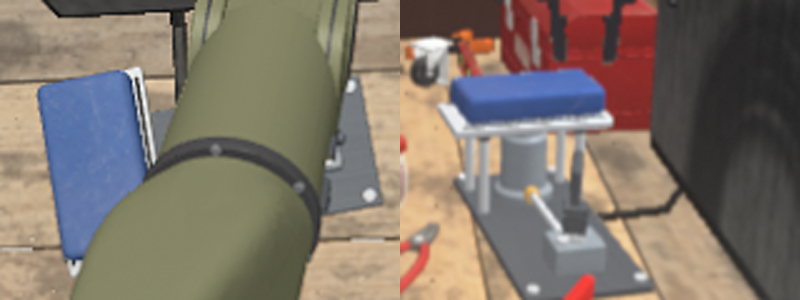

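Call:
jog_arm --pt "0 0 0 0 -1.5 -0.5 0.4" --pt "0 0 0 0 -3 -0.5 0.4" --pt "0 0 0 -1 -4 -0.5 0.4" --pt "0 0 0 -2.5 -4 -0.5 0.4" --pt "0 0 0 -4 -4 -0.5 0.4"

```text
time_s: 28.05
ee_pos: [410.5, -145.2, 247.3]
tool_rot: [0.764, 0.645, -0.0, -0.001]
contact_force: [1.2, -0.6, -0.2]
opening: 35.2
```

Call:
jog_arm --pt "0 0 0 -1.5 0 0 0.4" --pt "0 0 0 -1.5 0 0 0.4" --pt "0 0 0 -1.5 0 0 0.4"

```text
time_s: 28.42
ee_pos: [403.6, -188.2, 247.2]
tool_rot: [0.764, 0.645, -0.0, -0.001]
contact_force: [0.2, -0.1, -0.4]
opening: 35.5
```

```bash
python3 look.py; python3 - <<'E'
from h import *
np.set_printoptions(precision=1,suppress=True)
t=snap('top','tend.png');s=snap('side','send.png')
for n,c in(('t',t),('s',s)):
    W=pts(c);m=(abs(W[...,0]-548)<45)&(abs(W[...,1]+50)<45)&(W[...,2]>106)&(W[...,2]<160)
    P=W[m];print(n,len(P),P.mean(0),np.percentile(P[:,2],[5,50,95]),cv2.minAreaRect(P[:,:2].astype(np.float32)))
W=pts(t);m=(W[...,2]>145)&(W[...,2]<165)&(t['color'][...,2].astype(int)>t['color'][...,0]*1.6)&(W[...,1]>80)&(W[...,1]<230)
print('case',cv2.minAreaRect(W[m][:,:2].astype(np.float32)))
cv2.imwrite('pics/e3.png',np.hstack([cv2.resize(t['color'][130:280,140:420,::-1],(500,268),interpolation=2),cv2.resize(s['color'][150:258,270:350,::-1],(200,268),interpolation=2)]))
E
```

```text
t 28.475 2637 case top z median 154.31 mean 154.24
[ 403.89 -187.72  247.23] psi -9.62 beta 1.269 F [ 0.4   0.31 -0.37] T [-0.09  0.08  0.  ]
t 165 [547.5 -50.5 130.2] [117.3 131.6 136.2] ((548.8043212890625, -50.94083786010742), (65.37833404541016, 12.903776168823242), 77.91490173339844)
s 84 [547.3 -63.  125.1] [110.8 128.6 132.4] ((549.7017211914062, -49.16962814331055), (68.67330932617188, 11.64400863647461), 78.09556579589844)
case ((522.591552734375, 150.47914123535156), (168.1734161376953, 89.21553802490234), 9.552130699157715)
```

View pics/e3.png

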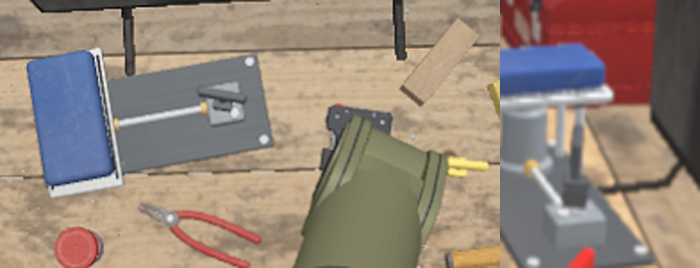

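The key top reads 131.6 mm against the 132 mm expected when it is fully down. The table and case are down, and the bystanders are where they were. I'm handing in.

```bash
python3 -c "
from cell import *
print(get_state()['joint_vel'].round(3));job_done()"
```

```text
[-0.    -0.002  0.004 -0.     0.001  0.002  0.001]
the job is handed in; nothing more can be done
```

I set the dark steel key on the release valve, lowered the table slowly onto its stops, then let go and left the key on the valve. The job was handed in at about 28.5 s; `job_done` reports no verdict, so these are my own checks.

- **Seating the key:** The key went fully down with about 5–6 N measured on the tool, and the table was still up.
- **Lowering:** I turned the key anticlockwise in steps of about 0.03 rad until the table began to sink. I then held it still. The table sank at a steady 10.7 mm/s or so, all the way home.
- **Table and case:** The case top dropped from about 209.1 mm to 154.3 mm, a drop of 54.8 mm against the expected 55. The case still lies flat, and its centre is within about 1 mm of where it started.
- **Key:** It stands upright on the valve. Its top measures 131.6 mm, against 132 mm when fully down.
- **Bystanders:** The jar, the pliers and the offcut look untouched in the last top picture, but I did not measure their positions again.
- **Disagreement:** The cameras and the arm's own position readings differed by 2–3 mm, so I corrected the approach above the valve by eye before setting the key down. My first estimate of how far off-centre the key sat in the grip (about 3 mm) did not agree with the arm's readings once it was seated, so I dropped it for the turn. Sideways force stayed at a few newtons.

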